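# Lock round bars in the saw cradle with the keyed wrench

## Robot

A 7-joint arm with a two-finger parallel gripper is mounted at the origin on the work surface. World frame = base frame: x ahead of the robot, y to its left, z up, the work surface at z = 0. Lengths are in m, angles in rad, forces in N, time in s.
With the tool pointing down it reaches from about 0.4 to 0.85 m from the base axis. Payload 10.4 kg.
Tool frame: the origin (TCP) lies at the very end of the fingers, on their centre line; the grasp point (between the pads) lies 19 mm behind it; z points along the fingers, y is the direction in which the jaws open and shut (so a half turn about z gives the same grasp; the last joint's range is limited). The gripper opens to 85 mm and grips with 20 to 120 N. Pads are 22 mm wide; open, the fingers measure 114 mm over their backs; the gripper's body (76 mm by 85 mm) begins 54 mm behind the grasp point. The pads swing forward as they close: fully open they stand 13 mm farther back than shut.
Start: joints at [-1.299, 0.332, -0.065, 1.46, 0.022, 1.35, -0.088], TCP at [0.182, 0.598, 0.231] pointing down, gripper open.
Joint ranges: [-2.6, 2.6], [-0.5, 2.12], [-1.47, 1.34], [0.16, 2.42], [-1.27, 4.41], [0.06, 2.06], [-2.6, 2.6]. Speed limits (rad/s): [2.22, 2.22, 2.79, 2.79, 3.14, 3.14, 3.14].

## Interface

Orientations are given as a unit quaternion [x, y, z, w].
In Python, from workcell import get_obs, camera, camera_info, hand_in gives the robot as it stands.
- The arm moves only by the tool move_arm, never from a script. Its argument "moves" is a list of rows, each a list of 3 entries, a list of its own where there are three numbers: the shift along the tool's x, y, z in units of 25 mm (1.0 is 25 mm), then the turn, a rotation vector about the tool's x, y, z in degrees, then the opening, from 0 (shut) to 1 (fully open). A call has 1 to 5 rows; each row shifts and turns the commanded pose from where the row before left it, along the tool's axes as they then stand; what a row does not reach is not made up. A row lasts 1/8 s, in which the tool goes at most 62.5 mm and 10.7 degrees, less where a joint would pass 70% of its speed; a pose out of reach is approached as far as the arm can. A call is refused whole if a number of a shift passes 1 or a number of a turn 10.7, either way. A call with a gripper value outside its range is refused whole. The fingers move at their own pace and stop on an object; "squeeze" is the grip in N (left out, the last holds). Time passes only in rows, so rows that do not move let the fingers close. It gives the time, the measured TCP pose, the force and the opening at its end, in the units of the state.
- get_obs(): the state, without advancing time (a new reading comes with each control period).
- camera(name): name is "scene" or "top" or "wrist"; returns the picture (400x640x3 uint8, red, green, blue); there is no depth.
- camera_info(name): a dict with "fx", "fy", "cx", "cy" (pixels), "origin" and "rotation" of the camera in the world. Camera axes: x right, y down, z forward; pixel columns grow to the right and rows downward; lengths in m; the calibration is good to about 2 mm. A picture is of the moment at which its call begins: read the wrist's pose just before it. camera_info takes no time and is no camera call; for the wrist camera it gives the pose at the moment of the call.
- hand_in(): hands the job in, once; it reports no verdict.
The state is a dict: "clock": time; "joint_pos": joint angles; "joint_velocities": joint speeds; "tau": joint torques, N m; "position": TCP position; "ee_rot": TCP orientation; "ft_force": force on the tool from outside, world axes, zero at the start; "torque": the same for the moment, N m; "grip_width": opening from 0.0 (shut) to 1.0 (fully open).
Only numpy, scipy, OpenCV 4.12 (cv2) and the standard library are available. Lean on these libraries where they do the work, as an engineer would, in place of code of your own. Each camera call takes 0.05 s, during which the arm holds its last target. There are 200 camera calls.

## Task

Load the green saw cradle. Both orange keeper plates are shut: for each, set the red-handled key in its spindle, turn it until the feather finds the slot and the key drops fully home, and turn it counter-clockwise to the stop; then lay every aluminium bar from the grey tray in a notch, one to a notch, resting on both rails, and shut both keepers again with the key, clockwise to the stop. Finally stand the key back upright in its wooden rest, all the way down, and leave the other things on the bench where they are.

Things in the scene. Friction and masses are not known exactly. Their poses are not given: they have to be found in the camera images.
- cradle: Green saw cradle, fixed, 200 (x) by 290 (y) mm, 82 mm high. Origin: centre of its underside; y runs along the bars, to its left end. Two wooden rails 14 mm thick at y = -36 and +36 mm have three V notches each, for three bars along y. Between the rails 58 mm is open for fingers, down to a 12 mm base plate. The end blocks (11 mm from the bars) have a keyed spindle and a keeper each.
- seat2 (a point): Where the middle of a bar lies in the middle pair of notches: 45 mm above the bench; axes as the cradle's. Notches: 90 degree V, 42 mm wide, rims 41 mm above the bench.
- mouth_left (a point): Centre of the mouth of the left spindle's bore (cradle y = +108 mm), on its flat top face 82 mm above the bench, axes as the cradle's. Steel sleeve 52 mm wide; bore vertical, 25 mm in diameter, 32 mm deep, with one slot 10 mm wide from the bore out through the sleeve, between two yellow strips. At spindle zero the slot points to the cradle's -x.
- mouth_right (a point): The same for the right spindle (y = -108 mm). Angles count clockwise from above. At the start each slot stands somewhere 0.2 to 0.8 rad past zero: not reported, so look or feel for the drop. Turning is stiff (0.15 N m, 0.22 with the keeper), so a key resting on the face with under 6 N does not drag it.
- keeper_left (a joint): Left orange keeper plate, 184 by 26 by 8 mm, underside 67 mm above the bench, 4 mm above the bars. Travel in m: 0 open and clear of the bars, 0.025 closed over the bars' ends (as at the start). Only its spindle moves it: clockwise closes it, reaching the stop at 0.85 rad; counter-clockwise opens it, reaching the stop at -0.35 rad.
- keeper_right (a joint): The same for the right keeper, also clockwise to close. Each spindle has 0.7 rad of lost motion before it takes its keeper along when reversed (from the closed stop the keeper moves only below 0.15 rad, from the open stop only above 0.35 rad). For its play in the slot the key itself turns 0.1 to 0.2 rad further than its spindle.
- key: Loose key wrench, 115 mm tall, 0.25 kg, upright in its rest. Origin: lower end of its steel shank (21 mm in diameter, tapered over the last 5 mm); z up. A collar 52 mm wide has its underside at z = 62 mm. In a spindle the origin is 12 mm below the mouth while the feather rests on the face, and 32 mm below once the feather is in the slot: fully home.
- key_feather (a point): Outer lower edge of the brass feather on the key's shank: 7 mm wide, reaching 17 mm from the axis on the key's +x side, from z = 12 to 32 mm; below it the shank is a plain round pilot. Play in the slot: 1.5 mm each side (0.1 rad); of the shank in the bore: 2 mm all round.
- key_grip (a point): Middle of the key's red paddle handle, 95 mm above the key's origin, axes as the key's: 64 mm along x, 22 mm along y, 40 mm high, with a white mark on top at the +x end, over the feather.
- rest_top (a point): Centre of the top of the key's dark wooden rest: a fixed 72 mm square block, 70 mm high, with a 40 mm hole straight down. The key hangs in it by its collar, its origin 62 mm below this point.
- tray: Shallow grey tray, fixed, 255 (x) by 295 (y) mm, floor 3 mm thick, with 2 by 2 compartments, 125 by 145 mm: fences across x stand 18 mm above the floor, with 66 mm gaps for the fingers beside the middle of each compartment; those across y, 12 mm. Origin: centre of its underside. The bars start in it, lying roughly along its y.
- seat1 (a point): The same for the pair of notches at cradle x = -64 mm.
- seat3 (a point): The same for the pair of notches at cradle x = +64 mm.
- bar1_center (a point): Middle of bar 1: a round aluminium bar, 36 mm in diameter, 110 mm long, 0.2 to 0.4 kg, lying on its side and free to roll; x is along the bar (y and z turn as it rolls). Two or three of the four bars are present. Lying in a notch its middle is 45 mm above the bench.
- bar2_center (a point): Middle of bar 2: a round aluminium bar, 36 mm in diameter, 110 mm long, 0.2 to 0.4 kg, lying on its side and free to roll; x is along the bar (y and z turn as it rolls). Two or three of the four bars are present. Lying in a notch its middle is 45 mm above the bench.
- bar3_center (a point): Middle of bar 3: a round aluminium bar, 36 mm in diameter, 110 mm long, 0.2 to 0.4 kg, lying on its side and free to roll; x is along the bar (y and z turn as it rolls). Two or three of the four bars are present. Lying in a notch its middle is 45 mm above the bench.
- bar4_center (a point): Middle of bar 4: a round aluminium bar, 36 mm in diameter, 110 mm long, 0.2 to 0.4 kg, lying on its side and free to roll; x is along the bar (y and z turn as it rolls). Two or three of the four bars are present. Lying in a notch its middle is 45 mm above the bench.
- glue_pot: White glue pot with an orange lid, 75 mm tall, 60 mm wide: a bystander. Origin: centre of its underside.
- tin: Blue paint tin, 85 mm tall, 76 mm wide: a bystander. Origin: centre of its underside.
- tape: Yellow tape measure, 65 by 35 by 60 mm: a bystander. Origin: centre of its underside.
- driver: Screwdriver lying on the bench: a bystander. Origin on its underside.
- hammer: Hammer lying on the bench: a bystander. Origin on its underside.
- level: Aluminium straightedge bar, 250 by 50 by 25 mm: a bystander. Origin: centre of its underside.
- brush_cup: White ceramic cup, 80 mm wide, 85 mm tall: a bystander. Origin: centre of its underside.
Not all that is in view belongs to the job. What is shaped like the part that bears bar3_center but pink or purple is not meant.

How it is judged:
On the way, in this order (a step that is already met when the one before it is completed fails the run):
1. the key is fully home in one spindle, both keepers still closed (((horizontal distance between key and mouth_left below 0.004 m and z of key in the frame of mouth_left below -0.027 m and angle between key's own z axis and vertical below 0.12 rad) or (horizontal distance between key and mouth_right below 0.004 m and z of key in the frame of mouth_right below -0.027 m and angle between key's own z axis and vertical below 0.12 rad)) and value of joint each of keeper_left, keeper_right above 0.018 m), for 0.2 s.
2. both keepers are open (value of joint each of keeper_left, keeper_right below 0.006 m), for 0.2 s.
3. every bar lies in a notch of the cradle, with both keepers open (all of step 2 and x of bar1_center in the frame of cradle between -0.08 and 0.08 m and y of bar1_center in the frame of cradle between -0.018 and 0.018 m and z of bar1_center in the frame of cradle between 0.04 and 0.05 m and angle between the x axis of each of bar1_center, bar2_center, bar3_center, bar4_center and the y axis of cradle, either way round below 0.12 rad and x of bar2_center in the frame of cradle between -0.08 and 0.08 m and y of bar2_center in the frame of cradle between -0.018 and 0.018 m and z of bar2_center in the frame of cradle between 0.04 and 0.05 m and x of bar3_center in the frame of cradle between -0.08 and 0.08 m and y of bar3_center in the frame of cradle between -0.018 and 0.018 m and z of bar3_center in the frame of cradle between 0.04 and 0.05 m and x of bar4_center in the frame of cradle between -0.08 and 0.08 m and y of bar4_center in the frame of cradle between -0.018 and 0.018 m and z of bar4_center in the frame of cradle between 0.04 and 0.05 m), for 0.2 s.
4. one keeper is closed again, with the key fully home in its spindle (((value of joint keeper_left above 0.018 m and (horizontal distance between key and mouth_left below 0.004 m and z of key in the frame of mouth_left below -0.027 m and angle between key's own z axis and vertical below 0.12 rad)) or (value of joint keeper_right above 0.018 m and (horizontal distance between key and mouth_right below 0.004 m and z of key in the frame of mouth_right below -0.027 m and angle between key's own z axis and vertical below 0.12 rad)))), for 0.2 s.
5. both keepers are closed, the key fully home in one spindle (all of step 1), for 0.2 s.
At the end, for the whole second after the job is handed in: Each bar lies in a notch (height within 5 mm, centred lengthwise within 18 mm, aligned within 0.12 rad); both keepers closed over 18 of their 25 mm; the key stands at rest in its wooden rest, within 12 mm of its centre, down within 6 mm, upright within 0.12 rad (x of bar1_center in the frame of cradle between -0.08 and 0.08 m and y of bar1_center in the frame of cradle between -0.018 and 0.018 m and z of bar1_center in the frame of cradle between 0.04 and 0.05 m and angle between the x axis of each of bar1_center, bar2_center, bar3_center, bar4_center and the y axis of cradle, either way round below 0.12 rad and x of bar2_center in the frame of cradle between -0.08 and 0.08 m and y of bar2_center in the frame of cradle between -0.018 and 0.018 m and z of bar2_center in the frame of cradle between 0.04 and 0.05 m and x of bar3_center in the frame of cradle between -0.08 and 0.08 m and y of bar3_center in the frame of cradle between -0.018 and 0.018 m and z of bar3_center in the frame of cradle between 0.04 and 0.05 m and x of bar4_center in the frame of cradle between -0.08 and 0.08 m and y of bar4_center in the frame of cradle between -0.018 and 0.018 m and z of bar4_center in the frame of cradle between 0.04 and 0.05 m and value of joint each of keeper_left, keeper_right above 0.018 m and horizontal distance between key and rest_top below 0.012 m and z of key in the frame of rest_top below -0.056 m and angle between key's own z axis and vertical below 0.12 rad and linear speed of key below 0.02 m/s); the robot touches nothing.
It fails at once if a bystander (glue pot, tin, tape measure, screwdriver, hammer, straightedge or cup) is moved more than 30 mm (distance of any of glue_pot, tin, tape, driver, hammer, level, brush_cup from where it was at the start of the episode above 0.03 m).
Of bar1, bar2, bar3, bar4 only 2 to 3 are there at a start; the rules pass over those that are not, and their reading is None.
At some moment in a run one of bar1, bar2, bar3, bar4 may be knocked a few centimetres aside while the robot is not near it.
It also fails if it takes over 210 s, if anything falls off the work surface, if the arm or the gripper's body presses on something with over 40 N, if the wrist force passes 120 N, or if a joint passes its speed limit or range.

## Working session

There is one attempt and no reset: what is moved stays moved. The work goes in short steps, Python scripts to look and compute and a tool call to move; the robot and the scene stay as the last step left them, time stands still between calls to the robot, and variables do not carry over. Pictures are saved under pics/ and viewed, about 12 in all and at most 16, crops included, and the job is handed in when it is done.

Besides the shell and the picture viewer there is one more tool, called after "Emit:" by a JSON object that holds its "api" and its "payload", one argument or row to a line. move_arm: Moves the arm, as the interface text tells. Its arguments: {"type":"object","properties":{"moves":{"type":"array","items":{"type":"array"}},"squeeze":{"type":"number"}},"required":["moves"]}

```bash
mkdir -p pics; ls; python3 - <<'E'
from workcell import *
import cv2
print(get_obs())
for n in ("scene","top"):
    print(n,camera_info(n)); im=camera(n); cv2.imwrite(f"pics/{n}0.png",im[:,:,::-1])
a=cv2.imread("pics/top0.png");cv2.imwrite("pics/top0b.png",cv2.resize(a,(800,500),interpolation=cv2.INTER_CUBIC))
E
```

```text
pics
{'clock': 0.0, 'joint_pos': array([-1.29860066,  0.33284984, -0.06467851,  1.46095705,  0.02159314,
        1.34993098, -0.08851665]), 'joint_velocities': array([-0.00171659, -0.00067529,  0.0007081 ,  0.00037865, -0.00083041,
       -0.00032683,  0.00039761]), 'tau': array([ 3.81667553e-05, -6.25439072e+01,  4.91116242e-02, -3.91603804e+01,
        1.61178358e-02,  1.00399702e-02, -2.37302112e-05]), 'position': array([0.18149277, 0.59765753, 0.23052214]), 'ee_rot': array([ 1.46873127e-01,  9.89155073e-01, -7.21515512e-04, -7.16436262e-05]), 'ft_force': array([-0.43014656, -0.38199866, -0.22486676]), 'torque': array([ 0.03429166, -0.00063783,  0.04124732]), 'grip_width': 0.9977704020090294}
scene {'fx': 416.74208707790376, 'fy': 416.74208707790376, 'cx': 315.4546002725643, 'cy': 198.45773171105805, 'origin': array([1.26921051, 0.10594265, 1.02684822]), 'rotation': array([ 0.61901678,  0.71550651, -0.25078421, -0.20488028])}
top {'fx': 374.7783043937382, 'fy': 374.7783043937382, 'cx': 315.14938847202023, 'cy': 197.28575857549208, 'origin': array([ 0.39968331, -0.03556834,  1.04319967]), 'rotation': array([-0.69785843,  0.71155725, -0.05213781,  0.0629407 ])}
```

View pics/top0b.png

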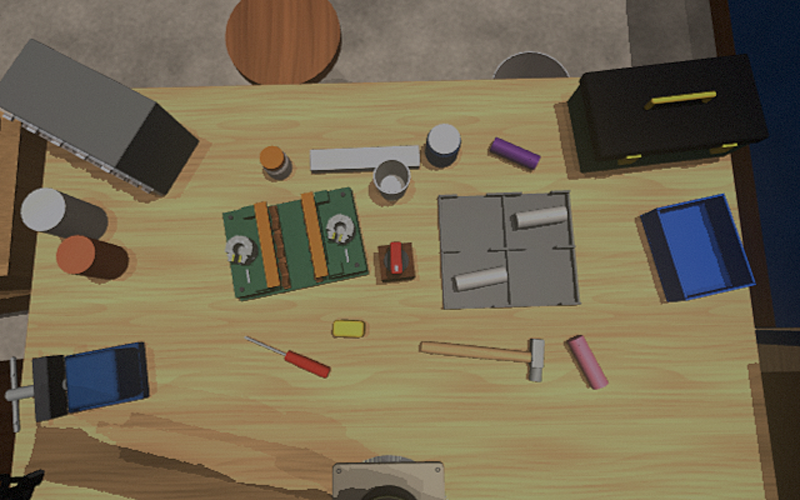

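View pics/scene0.png

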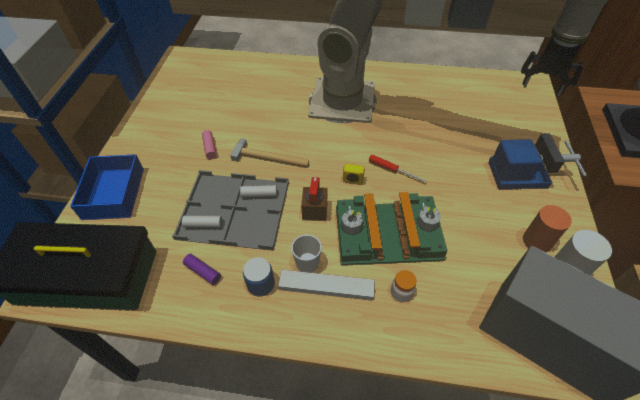

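Top view (800×500): aluminium bars at (540,217) and (480,278) in the grey tray. Pink (587,362) and purple (515,152) cylinders are lookalikes outside it. The red key is in its rest at (396,260), with the cradle around (295,243). Next, a close crop.

```bash
cat > h.py <<'E'
import numpy as np, cv2
from scipy.spatial.transform import Rotation as R
from workcell import *
def ray(ci,u,v):
    d=R.from_quat(ci["rotation"]).apply([(u-ci["cx"])/ci["fx"],(v-ci["cy"])/ci["fy"],1.]); return np.array(ci["origin"]),d
def at(ci,u,v,z):
    o,d=ray(ci,u,v); return o+d*(z-o[2])/d[2]
def proj(ci,p):
    q=R.from_quat(ci["rotation"]).inv().apply(np.atleast_2d(p)-ci["origin"])
    return np.c_[ci["fx"]*q[:,0]/q[:,2]+ci["cx"],ci["fy"]*q[:,1]/q[:,2]+ci["cy"]]
def crop(im,x0,y0,x1,y1,k,name):
    cv2.imwrite(name,cv2.resize(im[y0:y1,x0:x1,::-1],None,fx=k,fy=k,interpolation=cv2.INTER_CUBIC))
E
python3 - <<'E'
from h import *
im=cv2.imread("pics/top0.png")[:,:,::-1]
crop(im,172,145,342,245,4.7,"pics/c1.png")
ci=camera_info("top")
for n,u,v,z in [("bar A",540,217,.021+.018),("barB",480,278,.039),("key",396,258,.115+.008),("cr TL",224,212,.02),("ml",240,249,.082),("mr",341,229,.082)]:
    print(n,at(ci,u/1.25,v/1.25,z).round(3))
E
```

```text
bar A [ 0.624 -0.342  0.039]
barB [ 0.493 -0.205  0.039]
key [ 0.528 -0.027  0.123]
cr TL [0.655 0.36  0.02 ]
ml [0.559 0.299 0.082]
mr [0.598 0.088 0.082]
```

View pics/c1.png

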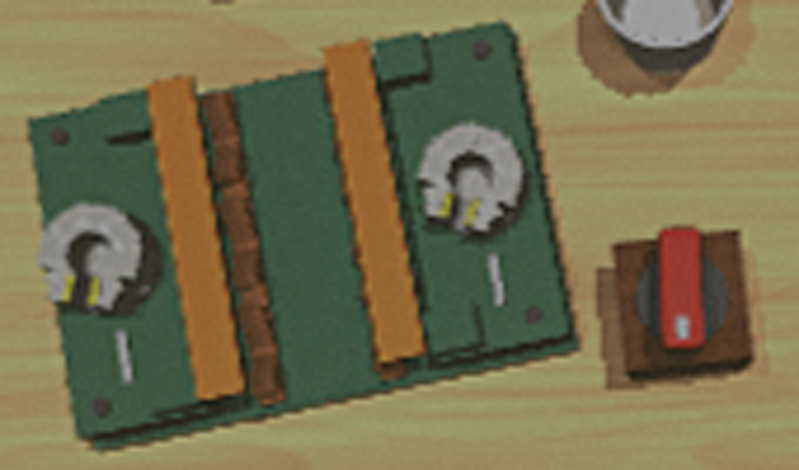

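```bash
cat >> h.py <<'E'
def Rdown(psi):
    c,s=np.cos(psi),np.sin(psi); return R.from_matrix(np.array([[-s,c,0],[c,s,0],[0,0,-1.]]))
def psi_of(q):
    y=R.from_quat(q).as_matrix()[:,1]; return np.arctan2(y[1],y[0])
def plan(p,psi,g,start=None,n=None,vmax=1.0):
    """rows from current pose to TCP p, jaw angle psi (tool y in world, mod pi)"""
    o=get_obs() if start is None else start
    P=np.array(o["position"]); Q=R.from_quat(o["ee_rot"]); p=np.array(p,float)
    cur=psi_of(Q.as_quat()); psi=cur+(psi-cur+np.pi/2)%np.pi-np.pi/2
    T=Rdown(psi)
    if n is None:
        for n in range(1,60):
            L=np.abs(Q.inv().apply(p-P)/n/.025).max()*1.1; A=np.degrees(np.abs((Q.inv()*T).as_rotvec())).max()/n
            if L<=vmax and A<=10: break
    rows=[]
    for i in range(n):
        s=Q.inv().apply((p-P)/(n-i))/.025; t=np.degrees((Q.inv()*T).as_rotvec())/(n-i)
        s=np.clip(s.round(2),-1,1); t=np.clip(t.round(1),-10.7,10.7)
        rows.append([s.tolist(),t.tolist(),g])
        P=P+Q.apply(s*.025); Q=Q*R.from_rotvec(np.radians(t))
    for i in range(0,n,5): print(rows[i:i+5])
    print("end",P.round(4),"psi",round(psi_of(Q.as_quat()),3),"err",(p-P).round(4))
    return {"position":P,"ee_rot":Q.as_quat()}
E
python3 - <<'E'
from h import *
ci=camera_info("top")
f=lambda x,y,z:at(ci,(x+.5)/4.7-.5+172,(y+.5)/4.7-.5+145,z)
ml,mr=f(90,258,.082),f(471,180,.082)
print(ml,mr,np.linalg.norm(ml-mr)); d=ml-mr
print("cradle yaw",np.arctan2(d[1],d[0])-np.pi/2)
for c,s in ((ml,f(80,293,.082)),(mr,f(459,211,.082))): print("slot dir",np.degrees(np.arctan2(*(s-c)[1::-1])))
k=f(682,288,.123); m=f(682,327,.123);print("key",k,m)
print("rest", [f(*q,.07) for q in ((614,243),(740,230),(750,362),(627,378))])
w=camera_info("wrist");o=get_obs();print(R.from_quat(o["ee_rot"]).inv().apply(w["origin"]-o["position"]),w, (R.from_quat(o["ee_rot"]).inv()*R.from_quat(w["rotation"])).as_matrix().round(3))
plan([.50,-.02,.26],np.pi/2,1)
E
```

```text
[0.55874617 0.30268797 0.082     ] [0.59839887 0.09060462 0.082     ] 0.21575839462437177
cradle yaw 0.1848335572670594
slot dir 166.01813586722582
slot dir 159.06200536666555
key [ 0.52941699 -0.02632336  0.123     ] [ 0.50872744 -0.02593551  0.123     ]
rest [array([0.56313009, 0.01184381, 0.07      ]), array([ 0.56904245, -0.05891318,  0.07      ]), array([ 0.49476266, -0.06265994,  0.07      ]), array([0.48722693, 0.00559026, 0.07      ])]
[ 0.07544438 -0.00037458 -0.14292602] {'fx': 284.22441738964864, 'fy': 284.22441738964864, 'cx': 313.9746687142984, 'cy': 199.45901208134194, 'origin': array([0.10927143, 0.61944512, 0.37353985]), 'rotation': array([0.79421341, 0.58924491, 0.0882219 , 0.11929961])} [[ 0.001 -0.956 -0.293]
 [ 1.     0.     0.001]
 [-0.001 -0.293  0.956]]
[[[-0.88, -0.91, -0.05], [-0.0, -0.0, -0.8], 1], [[-0.87, -0.92, -0.05], [-0.0, -0.0, -0.8], 1], [[-0.85, -0.93, -0.05], [-0.0, -0.0, -0.8], 1], [[-0.84, -0.94, -0.05], [-0.0, -0.0, -0.8], 1], [[-0.83, -0.95, -0.05], [-0.0, -0.0, -0.8], 1]]
[[[-0.82, -0.97, -0.05], [-0.0, -0.0, -0.8], 1], [[-0.8, -0.98, -0.05], [-0.0, -0.0, -0.8], 1], [[-0.79, -0.99, -0.05], [-0.0, -0.0, -0.8], 1], [[-0.77, -1.0, -0.05], [-0.0, -0.0, -0.7], 1], [[-0.76, -1.0, -0.05], [-0.0, -0.0, -0.8], 1]]
[[[-0.75, -1.0, -0.05], [-0.0, -0.0, -0.7], 1], [[-0.73, -1.0, -0.05], [-0.0, -0.0, -0.8], 1], [[-0.72, -1.0, -0.05], [-0.0, -0.0, -0.7], 1], [[-0.71, -1.0, -0.06], [-0.0, -0.0, -0.8], 1], [[-0.69, -1.0, -0.05], [-0.0, -0.0, -0.7], 1]]
[[[-0.68, -1.0, -0.06], [-0.0, -0.0, -0.8], 1], [[-0.66, -1.0, -0.05], [-0.0, -0.0, -0.7], 1], [[-0.65, -1.0, -0.06], [-0.0, -0.0, -0.8], 1], [[-0.64, -1.0, -0.05], [-0.0, -0.0, -0.7], 1], [[-0.62, -1.0, -0.06], [-0.0, -0.0, -0.8], 1]]
[[[-0.6, -1.0, -0.05], [-0.0, -0.0, -0.7], 1], [[-0.57, -1.0, -0.06], [-0.1, -0.0, -0.8], 1]]
end [0.5002 0.0006 0.26  ] psi 1.571 err [-0.0002 -0.0206 -0.    ]
```

Emit:
{"api": "move_arm", "payload": {
  "moves": [
    [[-0.88,-0.91,-0.05],[0,0,-0.8],1],
    [[-0.87,-0.92,-0.05],[0,0,-0.8],1],
    [[-0.85,-0.93,-0.05],[0,0,-0.8],1],
    [[-0.84,-0.94,-0.05],[0,0,-0.8],1],
    [[-0.83,-0.95,-0.05],[0,0,-0.8],1]
  ]
}}

```text
clock: 0.72
position: [0.2543, 0.4566, 0.2373]
ee_rot: [0.112, 0.994, -0.0, -0.0]
ft_force: [-0.8, 0.1, 0.5]
grip_width: 1.0
```

Emit:
{"api": "move_arm", "payload": {
  "moves": [
    [[-0.82,-0.97,-0.05],[0,0,-0.8],1],
    [[-0.8,-0.98,-0.05],[0,0,-0.8],1],
    [[-0.79,-0.99,-0.05],[0,0,-0.8],1],
    [[-0.77,-1,-0.05],[0,0,-0.7],1],
    [[-0.76,-1,-0.05],[0,0,-0.8],1]
  ]
}}

```text
clock: 1.35
position: [0.3265, 0.3162, 0.2436]
ee_rot: [0.078, 0.997, -0.0, -0.0]
ft_force: [0.3, -0.4, 0.6]
grip_width: 1.001
```

```bash
python3 - <<'E'
from h import *
print(get_obs()["position"],get_obs()["ee_rot"])
plan([.49,.08,.27],np.pi/2,1)
im=camera("wrist"); cv2.imwrite("pics/w0.png",im[:,:,::-1])
E
```

```text
[0.32651948 0.31615178 0.24359919] [ 7.81474863e-02  9.96941787e-01 -1.47128785e-04 -1.48970938e-04]
[[[-0.79, -0.83, -0.11], [-0.0, -0.0, -0.9], 1], [[-0.78, -0.84, -0.11], [-0.0, -0.0, -0.9], 1], [[-0.77, -0.86, -0.1], [-0.0, -0.0, -0.9], 1], [[-0.75, -0.87, -0.11], [-0.0, -0.0, -0.9], 1], [[-0.74, -0.88, -0.1], [-0.0, -0.0, -0.9], 1]]
[[[-0.73, -0.89, -0.11], [-0.0, -0.0, -0.9], 1], [[-0.71, -0.9, -0.1], [-0.0, -0.0, -0.9], 1], [[-0.7, -0.91, -0.11], [-0.0, -0.0, -0.9], 1], [[-0.68, -0.93, -0.1], [-0.0, -0.0, -0.9], 1], [[-0.67, -0.93, -0.11], [-0.0, -0.0, -0.9], 1]]
end [0.4901 0.0801 0.2701] psi 1.571 err [-0.0001 -0.0001 -0.0001]
```

Emit:
{"api": "move_arm", "payload": {
  "moves": [
    [[-0.79,-0.83,-0.11],[0,0,-0.9],1],
    [[-0.78,-0.84,-0.11],[0,0,-0.9],1],
    [[-0.77,-0.86,-0.1],[0,0,-0.9],1],
    [[-0.75,-0.87,-0.11],[0,0,-0.9],1],
    [[-0.74,-0.88,-0.1],[0,0,-0.9],1]
  ]
}}

```text
clock: 2.02
position: [0.4082, 0.1983, 0.2569]
ee_rot: [0.039, 0.999, -0.0, -0.0]
ft_force: [1.0, -0.3, -0.2]
grip_width: 0.998
```

Emit:
{"api": "move_arm", "payload": {
  "moves": [
    [[-0.73,-0.89,-0.11],[0,0,-0.9],1],
    [[-0.71,-0.9,-0.1],[0,0,-0.9],1],
    [[-0.7,-0.91,-0.11],[0,0,-0.9],1],
    [[-0.68,-0.93,-0.1],[0,0,-0.9],1],
    [[-0.67,-0.93,-0.11],[0,0,-0.9],1]
  ]
}}

```text
clock: 2.65
position: [0.49, 0.0804, 0.2701]
ee_rot: [-0.0, 1.0, -0.0, -0.0]
ft_force: [-0.8, 0.0, -0.4]
grip_width: 1.002
```

Emit:
{"api": "move_arm", "payload": {
  "moves": [
    [[0,0,0],[0,0,0],1]
  ]
}}

```text
clock: 2.78
position: [0.4904, 0.0792, 0.2702]
ee_rot: [0.002, 1.0, -0.0, 0.0]
ft_force: [0.6, 1.2, -0.4]
grip_width: 1.001
```

```bash
python3 - <<'E'
from h import *
print(get_obs()["position"],psi_of(get_obs()["ee_rot"]))
ci=camera_info("wrist");im=camera("wrist"); cv2.imwrite("pics/w1.png",im[:,:,::-1])
import pickle;pickle.dump(ci,open("w1.pkl","wb"))
cv2.imwrite("pics/w1b.png",cv2.resize(im[:,:,::-1],(800,500),interpolation=cv2.INTER_CUBIC))
E
```

```text
[0.49039051 0.07924842 0.27020374] 1.56746197920376
```

View pics/w1b.png

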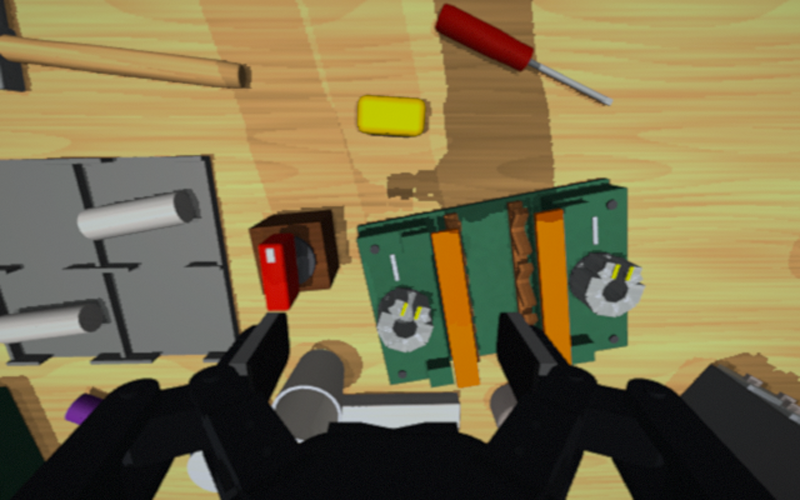

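```bash
python3 - <<'E'
from h import *
import pickle
ci=pickle.load(open("w1.pkl","rb")); a=cv2.imread("pics/w1.png")
ml=np.array([.55875,.30269,.082]);mr=np.array([.5984,.0906,.082]);k=np.array([.5294,-.0263,.123])
t=np.linspace(0,2*np.pi,60); circ=np.c_[np.cos(t),np.sin(t),0*t]
K=5; b=cv2.resize(a,None,fx=K,fy=K,interpolation=cv2.INTER_CUBIC)
P=lambda p:((proj(ci,p)+.5)*K-.5)
for m in (ml,mr):
    for r in (.026,.0125): cv2.polylines(b,[P(m+r*circ).round().astype(int)],True,(0,0,255),1)
kr=np.array([[-.032,-.011,0],[.032,-.011,0],[.032,.011,0],[-.032,.011,0]])
cv2.polylines(b,[P(k+kr).round().astype(int)],True,(255,0,0),1)
g=lambda x,y:b[y*K:(y+75)*K,x*K:(x+75)*K]
cv2.imwrite("pics/c2.png",cv2.resize(np.hstack([g(195,180),g(287,217),g(450,190)]),(800,267)) )
A=np.hstack([g(195,180)[:,:350],g(287,217)[:,:350]]);cv2.imwrite("pics/c2.png",np.vstack([A[:300*1],np.hstack([g(450,190)[:300,:350],np.zeros((300,350,3),np.uint8)])]))
E
```

```text
(no output)
```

View pics/c2.png

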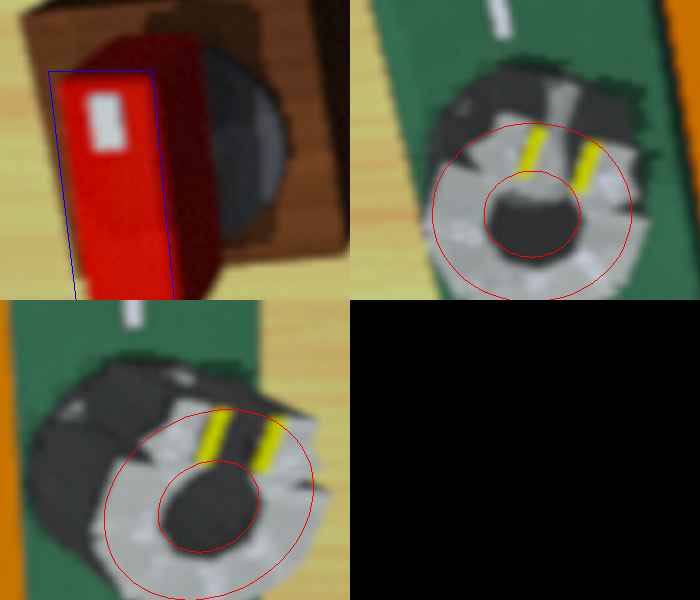

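```bash
python3 - <<'E'
from h import *
import pickle
ci=pickle.load(open("w1.pkl","rb"))
f=lambda ox,oy,x,y,z:at(ci,(x+.5)/5-.5+ox,(y+.5)/5-.5+oy,z)
L=lambda x,y:f(450,190,x,y-300,.082)
Rr=lambda x,y:f(287,217,x-350,y,.082)
for c,s in ((L(209,510),(L(250,415),L(235,467))),(Rr(535,222),(Rr(568,138),Rr(553,183)))):
    print("mouth",c.round(4),[np.degrees(np.arctan2(*(q-c)[1::-1])).round(1) for q in s],"strip dir",np.degrees(np.arctan2(*(s[0]-s[1])[1::-1])).round(1))
s=plan([.530,-.025,.16],np.pi/2,.7)
plan([.530,-.025,.092],np.pi/2,.7,start=s,n=4)
E
```

```text
mouth [0.5597 0.3031 0.082 ] [np.float64(167.7), np.float64(159.3)] strip dir 175.3
mouth [0.6007 0.0915 0.082 ] [np.float64(161.0), np.float64(157.9)] strip dir 163.9
[[[-0.32, -0.85, 0.88], [-0.0, -0.0, -0.0], 0.7], [[-0.32, -0.84, 0.88], [-0.0, -0.0, -0.0], 0.7], [[-0.33, -0.85, 0.88], [-0.0, -0.0, -0.0], 0.7], [[-0.32, -0.84, 0.88], [-0.0, -0.0, -0.0], 0.7], [[-0.33, -0.85, 0.88], [-0.0, -0.0, -0.1], 0.7]]
end [ 0.53   -0.0251  0.16  ] psi 1.571 err [-0.      0.0001 -0.    ]
[[[-0.0, 0.0, 0.68], [-0.0, -0.0, 0.0], 0.7], [[-0.0, 0.0, 0.68], [-0.0, -0.0, 0.0], 0.7], [[-0.0, 0.0, 0.68], [-0.0, -0.0, 0.0], 0.7], [[-0.0, 0.0, 0.68], [-0.0, -0.0, 0.0], 0.7]]
end [ 0.53   -0.0251  0.092 ] psi 1.571 err [ 0.      0.0001 -0.    ]
```

Emit:
{"api": "move_arm", "payload": {
  "moves": [
    [[-0.32,-0.85,0.88],[0,0,0],0.7],
    [[-0.32,-0.84,0.88],[0,0,0],0.7],
    [[-0.33,-0.85,0.88],[0,0,0],0.7],
    [[-0.32,-0.84,0.88],[0,0,0],0.7],
    [[-0.33,-0.85,0.88],[0,0,-0.1],0.7]
  ],
  "squeeze": 60
}}

```text
clock: 3.45
position: [0.5301, -0.0237, 0.1593]
ee_rot: [-0.002, 1.0, 0.0, -0.0]
ft_force: [-0.6, -0.0, -0.2]
grip_width: 0.704
```

Emit:
{"api": "move_arm", "payload": {
  "moves": [
    [[0,0,0.68],[0,0,0],0.7],
    [[0,0,0.68],[0,0,0],0.7],
    [[0,0,0.68],[0,0,0],0.7],
    [[0,0,0.68],[0,0,0],0.7],
    [[0,0,0],[0,0,0],0.7]
  ]
}}

```text
clock: 4.08
position: [0.5293, -0.0243, 0.0909]
ee_rot: [-0.001, 1.0, -0.0, -0.001]
ft_force: [0.1, 0.2, 0.8]
grip_width: 0.7
```

Emit:
{"api": "move_arm", "payload": {
  "moves": [
    [[0,0,0],[0,0,0],0.2],
    [[0,0,0],[0,0,0],0],
    [[0,0,0],[0,0,0],0],
    [[0,0,0],[0,0,0],0],
    [[0,0,0],[0,0,0],0]
  ]
}}

```text
clock: 4.7
position: [0.5308, -0.0247, 0.093]
ee_rot: [-0.001, 1.0, 0.0, 0.001]
ft_force: [-1.9, -1.4, 6.5]
grip_width: 0.245
```

```bash
python3 - <<'E'
from h import *
import pickle
o=get_obs();print(o["position"],psi_of(o["ee_rot"]),o["ft_force"],o["grip_width"])
ci=camera_info("wrist");im=camera("wrist"); cv2.imwrite("pics/w2.png",im[:,:,::-1])
pickle.dump((ci,o),open("w2.pkl","wb"))
p=proj(ci,[o["position"]])[0];print(p)
crop(im,210,140,430,310,3.6,"pics/c3.png")
E
```

```text
[ 0.53076443 -0.0246584   0.09304939] 1.5725257481727979 [-1.86001878 -1.44858301  6.46180555] 0.2452856819121854
[314.11639572 253.53033827]
```

View pics/c3.png

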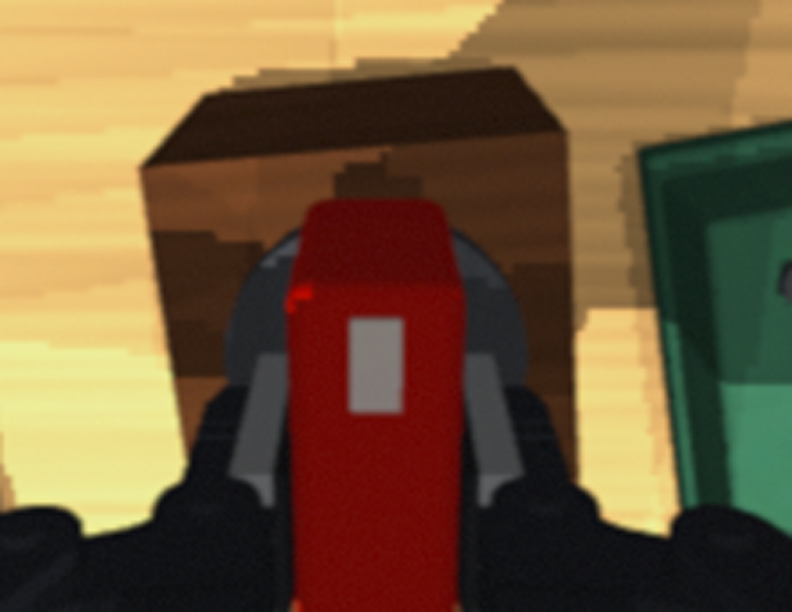

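```bash
python3 - <<'E'
from h import *
import pickle
ci,o=pickle.load(open("w2.pkl","rb"))
im=cv2.imread("pics/w2.png")
f=lambda x,y,z:at(ci,(x+.5)/3.6-.5+210,(y+.5)/3.6-.5+140,z)
for z in (.121,.123,.125):print(f(377,288,z),f(377,604,z), f(377,318,z))
print(f(377,315,.083-.0))  
col=im[210:325,314];print([(210+i,*c) for i,c in enumerate(col) if i%3==0 and i>75])
E
```

```text
[ 0.49965648 -0.02468042  0.121     ] [ 0.54465928 -0.02455962  0.121     ] [ 0.50354861 -0.02466998  0.121     ]
[ 0.49888032 -0.02468789  0.123     ] [ 0.54309965 -0.02456919  0.123     ] [ 0.50270469 -0.02467763  0.123     ]
[ 0.49810415 -0.02469536  0.125     ] [ 0.54154002 -0.02457876  0.125     ] [ 0.50186077 -0.02468528  0.125     ]
[ 0.51906084 -0.02452603  0.083     ]
[(288, np.uint8(4), np.uint8(8), np.uint8(111)), (291, np.uint8(8), np.uint8(10), np.uint8(112)), (294, np.uint8(0), np.uint8(3), np.uint8(110)), (297, np.uint8(5), np.uint8(7), np.uint8(111)), (300, np.uint8(8), np.uint8(10), np.uint8(111)), (303, np.uint8(4), np.uint8(8), np.uint8(111)), (306, np.uint8(4), np.uint8(7), np.uint8(110)), (309, np.uint8(6), np.uint8(13), np.uint8(111)), (312, np.uint8(3), np.uint8(5), np.uint8(110)), (315, np.uint8(5), np.uint8(9), np.uint8(110)), (318, np.uint8(5), np.uint8(10), np.uint8(110)), (321, np.uint8(9), np.uint8(11), np.uint8(111)), (324, np.uint8(4), np.uint8(7), np.uint8(110))]
```

```bash
python3 - <<'E'
from h import *
s=plan([.530,-.0247,.197],np.pi/2,0,n=5)
s=plan([.5996,.0911,.190],np.radians(70.5),0,start=s)
plan([.5996,.0911,.162],np.radians(70.5),0,start=s,n=3)
E
```

```text
[[[0.01, -0.0, -0.83], [0.0, 0.0, 0.0], 0], [[0.0, -0.0, -0.83], [0.0, 0.0, 0.0], 0], [[0.01, -0.0, -0.83], [0.0, 0.0, 0.0], 0], [[0.0, -0.0, -0.83], [0.0, 0.0, 0.1], 0], [[0.01, -0.0, -0.84], [0.0, 0.1, 0.0], 0]]
end [ 0.5299 -0.0247  0.197 ] psi 1.571 err [ 0.0001 -0.     -0.    ]
[[[-0.46, 0.77, 0.05], [0.0, -0.0, 3.3], 0], [[-0.42, 0.8, 0.05], [0.0, -0.0, 3.2], 0], [[-0.38, 0.82, 0.05], [0.0, -0.0, 3.3], 0], [[-0.33, 0.84, 0.04], [0.0, -0.0, 3.2], 0], [[-0.28, 0.86, 0.05], [0.0, -0.0, 3.3], 0]]
[[[-0.22, 0.87, 0.04], [0.0, -0.0, 3.2], 0]]
end [0.5995 0.0912 0.19  ] psi 1.23 err [ 0.0001 -0.0001 -0.    ]
[[[-0.0, -0.0, 0.37], [0.0, -0.0, 0.0], 0], [[-0.0, -0.0, 0.38], [0.0, -0.0, 0.0], 0], [[-0.01, -0.0, 0.37], [0.0, -0.0, 0.0], 0]]
end [0.5997 0.0911 0.162 ] psi 1.23 err [-0.0001 -0.     -0.    ]
```

Emit:
{"api": "move_arm", "payload": {
  "moves": [
    [[0,0,-0.83],[0,0,0],0],
    [[0,0,-0.83],[0,0,0],0],
    [[0,0,-0.83],[0,0,0],0],
    [[0,0,-0.83],[0,0,0],0],
    [[0,0,-0.84],[0,0,0],0]
  ]
}}

```text
clock: 5.38
position: [0.5298, -0.0246, 0.1966]
ee_rot: [-0.001, 1.0, 0.0, -0.0]
ft_force: [-0.2, -0.6, -2.3]
grip_width: 0.243
```

Emit:
{"api": "move_arm", "payload": {
  "moves": [
    [[-0.46,0.77,0.05],[0,0,3.3],0],
    [[-0.42,0.8,0.05],[0,0,3.2],0],
    [[-0.38,0.82,0.05],[0,0,3.3],0],
    [[-0.33,0.84,0.04],[0,0,3.2],0],
    [[-0.28,0.86,0.05],[0,0,3.3],0]
  ]
}}

```text
clock: 6.0
position: [0.5883, 0.0728, 0.1898]
ee_rot: [0.142, 0.99, -0.0, -0.0]
ft_force: [0.5, 1.0, -2.2]
grip_width: 0.243
```

Emit:
{"api": "move_arm", "payload": {
  "moves": [
    [[-0.22,0.87,0.04],[0,0,3.2],0],
    [[0,0,0],[0,0,0],0],
    [[0,0,0],[0,0,0],0]
  ]
}}

```text
clock: 6.38
position: [0.5993, 0.0906, 0.189]
ee_rot: [0.168, 0.986, -0.0, -0.0]
ft_force: [0.2, -0.8, -2.8]
grip_width: 0.249
```

```bash
python3 - <<'E'
from h import *
import pickle
o=get_obs();print(o["position"],np.degrees(psi_of(o["ee_rot"])),o["ft_force"],o["grip_width"])
ci=camera_info("wrist");im=camera("wrist"); cv2.imwrite("pics/w3.png",im[:,:,::-1])
pickle.dump((ci,o),open("w3.pkl","wb"))
b=im.copy()
t=np.linspace(0,2*np.pi,60); circ=np.c_[np.cos(t),np.sin(t),0*t]
for r in (.026,.0125): cv2.polylines(b,[(proj(ci,np.array([.5996,.0911,.082])+r*circ)*16).round().astype(int)],True,(255,0,0),1,shift=4)
K=3.6;crop(b,210,100,430,266,K,"pics/c4.png")
E
```

```text
[0.59926371 0.09055552 0.18899906] 70.61628710618012 [ 0.20652342 -0.84920408 -2.75285942] 0.24938960222484902
```

View pics/c4.png

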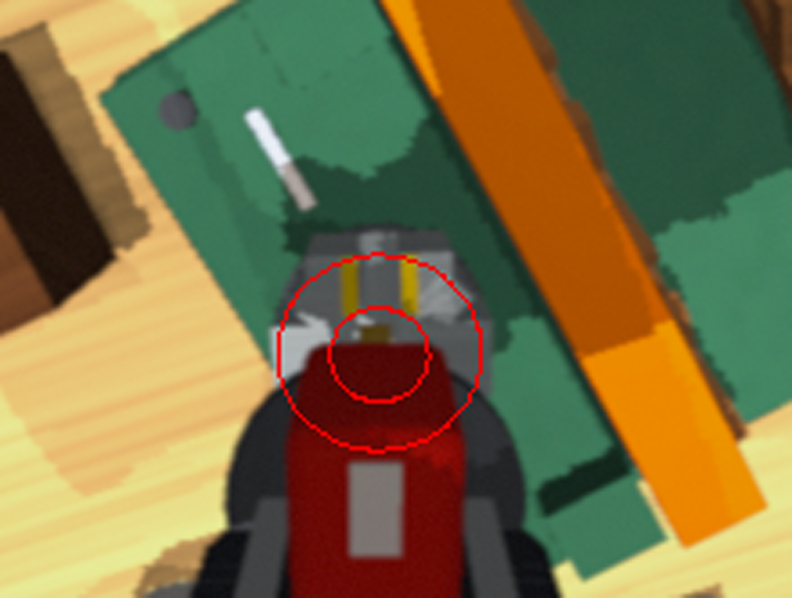

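Emit:
{"api": "move_arm", "payload": {
  "moves": [
    [[0.0,0.02,0.4],[0,0,0],0],
    [[0,0,0.4],[0,0,0],0],
    [[0,0,0.3],[0,0,0],0],
    [[0,0,0.1],[0,0,0],0],
    [[0,0,0],[0,0,0],0]
  ]
}}

```text
clock: 7.05
position: [0.5998, 0.0918, 0.1592]
ee_rot: [0.168, 0.986, -0.0, -0.0]
ft_force: [-0.4, -0.4, -2.4]
grip_width: 0.245
```

Emit:
{"api": "move_arm", "payload": {
  "moves": [
    [[0,0,0.1],[0,0,0],0],
    [[0,0,0.1],[0,0,0],0],
    [[0,0,0.1],[0,0,0],0],
    [[0,0,0.1],[0,0,0],0]
  ]
}}

```text
clock: 7.55
position: [0.5998, 0.0919, 0.1491]
ee_rot: [0.168, 0.986, 0.0, -0.0]
ft_force: [-0.2, 0.1, -2.5]
grip_width: 0.245
```

Emit:
{"api": "move_arm", "payload": {
  "moves": [
    [[0,0,0.1],[0,0,0],0],
    [[0,0,0.12],[0,0,0],0],
    [[0,0,0.12],[0,0,0],0],
    [[0,0,0.1],[0,0,0],0],
    [[0,0,0.1],[0,0,0],0]
  ]
}}

```text
clock: 8.18
position: [0.5998, 0.0919, 0.1356]
ee_rot: [0.168, 0.986, 0.0, 0.0]
ft_force: [0.3, 0.8, -2.8]
grip_width: 0.243
```

Emit:
{"api": "move_arm", "payload": {
  "moves": [
    [[0,0,0.05],[0,0,0],0],
    [[0,0,0.05],[0,0,0],0],
    [[0,0,0],[0,0,0],0]
  ]
}}

```text
clock: 8.55
position: [0.6002, 0.0918, 0.1349]
ee_rot: [0.169, 0.986, 0.001, 0.0]
ft_force: [-4.8, -0.7, 11.4]
grip_width: 0.247
```

Emit:
{"api": "move_arm", "payload": {
  "moves": [
    [[0,0,-0.04],[0,0,-5],0],
    [[0,0,0],[0,0,-8],0],
    [[0,0,0],[0,0,-8],0],
    [[0,0,0],[0,0,-8],0],
    [[0,0,0],[0,0,-8],0]
  ]
}}

```text
clock: 9.18
position: [0.6, 0.0922, 0.135]
ee_rot: [-0.155, 0.988, 0.0, 0.0]
ft_force: [-2.5, 0.3, 3.5]
grip_width: 0.243
```

```bash
cat > s.py <<'E'
from h import *
o=get_obs();print(o["clock"],o["position"].round(4),"psi",np.degrees(psi_of(o["ee_rot"])).round(1),"F",o["ft_force"].round(1),"M",o["torque"].round(2),o["grip_width"].round(3),"q7",o["joint_pos"][6].round(2), o["tau"].round(2)[4:])
E
python3 s.py
```

```text
Traceback (most recent call last):
  File "s.py", line 2, in <module>
    o=get_obs();print(o["clock"],o["position"].round(4),"psi",np.degrees(psi_of(o["ee_rot"])).round(1),"F",o["ft_force"].round(1),"M",o["torque"].round(2),o["grip_width"].round(3),"q7",o["joint_pos"][6].round(2), o["tau"].round(2)[4:])
                                                                                                                                                           ^^^^^^^^^^^^^^^^^^^^^
AttributeError: 'float' object has no attribute 'round'
```

Emit:
{"api": "move_arm", "payload": {
  "moves": [
    [[0,0,0],[0,0,-7],0],
    [[0,0,0],[0,0,-7],0],
    [[0,0,0],[0,0,-3],0],
    [[0,0,0],[0,0,0],0]
  ]
}}

```text
clock: 9.68
position: [0.5999, 0.0916, 0.135]
ee_rot: [-0.297, 0.955, 0.0, 0.0]
ft_force: [-3.9, -2.3, 5.8]
grip_width: 0.246
```

```bash
sed -i 's/o\["grip_width"\].round(3)/round(o["grip_width"],3)/' s.py; python3 s.py
```

```text
9.675 [0.5999 0.0916 0.135 ] psi 124.6 F [-3.9 -2.3  5.8] M [-0.23  0.92 -0.15] 0.246 q7 2.06 [-0.13 -1.35  0.69]
```

Emit:
{"api": "move_arm", "payload": {
  "moves": [
    [[0,0,0],[0,0,-2],0],
    [[0,0,0],[0,0,-2],0],
    [[0,0,0],[0,0,0],0]
  ]
}}

```text
clock: 10.05
position: [0.5999, 0.0915, 0.1349]
ee_rot: [-0.33, 0.944, -0.0, 0.0]
ft_force: [-3.2, -1.1, 5.0]
grip_width: 0.246
```

```bash
python3 s.py
```

```text
10.05 [0.5999 0.0915 0.1349] psi 128.5 F [-3.2 -1.1  5. ] M [-0.42  0.96 -0.18] 0.246 q7 2.12 [-0.26 -1.42  0.46]
```

Emit:
{"api": "move_arm", "payload": {
  "moves": [
    [[0,0,0],[0,0,-2.5],0],
    [[0,0,0],[0,0,-2.5],0],
    [[0,0,0],[0,0,0],0]
  ]
}}

```text
clock: 10.42
position: [0.5999, 0.0915, 0.135]
ee_rot: [-0.371, 0.929, 0.0, 0.0]
ft_force: [-3.9, -1.7, 5.9]
grip_width: 0.247
```

```bash
python3 - <<'E'
exec(open("s.py").read())
im=camera("top");cv2.imwrite("pics/t5.png",im[:,:,::-1]);crop(im,172,145,342,245,4.7,"pics/c5.png")
E
```

```text
10.425 [0.5999 0.0915 0.135 ] psi 133.5 F [-3.9 -1.7  5.9] M [-0.34  0.92 -0.3 ] 0.247 q7 2.21 [-0.15 -1.46  0.66]
```

View pics/c5.png

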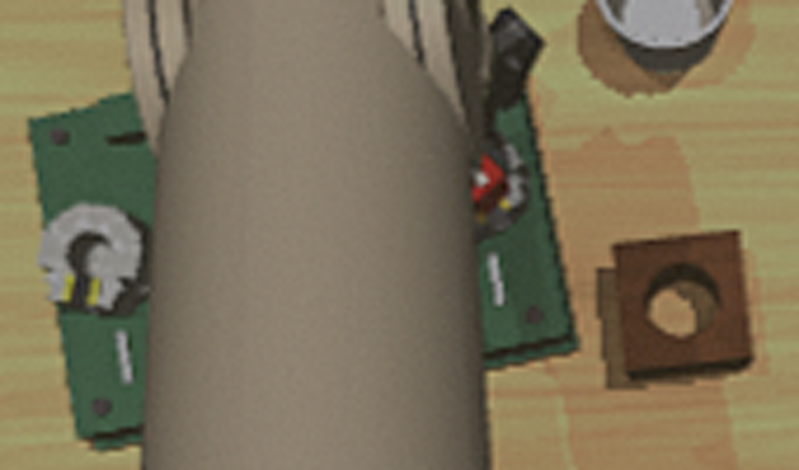

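Emit:
{"api": "move_arm", "payload": {
  "moves": [
    [[0,0,0],[0,0,-3],0],
    [[0,0,0],[0,0,-2],0],
    [[0,0,0],[0,0,0],0]
  ]
}}

```text
clock: 10.85
position: [0.5999, 0.0921, 0.135]
ee_rot: [-0.411, 0.912, 0.0, 0.0]
ft_force: [-4.7, -1.2, 5.3]
grip_width: 0.247
```

```bash
python3 s.py
```

```text
10.85 [0.5999 0.0921 0.135 ] psi 138.5 F [-4.7 -1.2  5.3] M [ 0.1   0.98 -0.78] 0.247 q7 2.29 [ 0.66 -1.38  1.08]
```

Emit:
{"api": "move_arm", "payload": {
  "moves": [
    [[0,0,0],[0,0,5],0],
    [[0,0,0],[0,0,5],0],
    [[0,0,-0.3],[0,0,0],0],
    [[0,0,-0.8],[0,0,0],0],
    [[0,0,-0.8],[0,0,0],0]
  ]
}}

```text
clock: 11.48
position: [0.5997, 0.0918, 0.1824]
ee_rot: [-0.331, 0.944, -0.0, -0.0]
ft_force: [-0.5, -0.2, -2.1]
grip_width: 0.248
```

Emit:
{"api": "move_arm", "payload": {
  "moves": [
    [[0,0,-0.3],[0,0,0],0],
    [[0,0,0],[0,0,0],0]
  ]
}}

```text
clock: 11.72
position: [0.5999, 0.0919, 0.1894]
ee_rot: [-0.331, 0.944, 0.0, 0.0]
ft_force: [0.5, 0.5, -3.2]
grip_width: 0.249
```

```bash
python3 - <<'E'
exec(open("s.py").read())
plan([.5592,.3029,.188],np.radians(76),0)
E
```

```text
11.725 [0.5999 0.0919 0.1894] psi 128.6 F [ 0.5  0.5 -3.2] M [-0.    0.05  0.04] 0.249 q7 2.11 [ 0.04  0.17 -0.  ]
[[[-0.44, 0.85, 0.01], [0.0, 0.0, 5.8], 0], [[-0.36, 0.89, 0.01], [0.0, 0.0, 5.9], 0], [[-0.26, 0.92, 0.01], [0.0, 0.0, 5.8], 0], [[-0.17, 0.94, 0.0], [0.0, 0.0, 5.9], 0], [[-0.07, 0.95, 0.01], [0.0, 0.0, 5.8], 0]]
[[[0.02, 0.95, 0.0], [0.0, 0.0, 5.9], 0], [[0.12, 0.95, 0.01], [0.0, 0.0, 5.8], 0], [[0.22, 0.93, 0.0], [0.0, 0.0, 5.9], 0], [[0.31, 0.9, 0.01], [0.0, 0.0, 5.8], 0]]
end [0.5591 0.3029 0.1879] psi 1.327 err [ 0.0001 -0.      0.0001]
```

Emit:
{"api": "move_arm", "payload": {
  "moves": [
    [[-0.44,0.85,0],[0,0,5.8],0],
    [[-0.36,0.89,0],[0,0,5.9],0],
    [[-0.26,0.92,0],[0,0,5.8],0],
    [[-0.17,0.94,0],[0,0,5.9],0],
    [[-0.07,0.95,0],[0,0,5.8],0]
  ]
}}

```text
clock: 12.35
position: [0.5763, 0.2098, 0.1881]
ee_rot: [-0.081, 0.997, -0.0, -0.001]
ft_force: [0.2, -0.3, -3.1]
grip_width: 0.246
```

Emit:
{"api": "move_arm", "payload": {
  "moves": [
    [[0.02,0.95,0],[0,0,5.9],0],
    [[0.12,0.95,0],[0,0,5.8],0],
    [[0.22,0.93,0],[0,0,5.9],0],
    [[0.31,0.9,0],[0,0,5.8],0],
    [[0,0,0],[0,0,0],0]
  ]
}}

```text
clock: 12.98
position: [0.5577, 0.3053, 0.1878]
ee_rot: [0.12, 0.993, -0.0, -0.001]
ft_force: [-0.4, -0.0, -3.0]
grip_width: 0.246
```

```bash
python3 - <<'E'
exec(open("s.py").read())
ci=camera_info("wrist");im=camera("wrist"); cv2.imwrite("pics/w6.png",im[:,:,::-1])
b=im.copy()
t=np.linspace(0,2*np.pi,60); circ=np.c_[np.cos(t),np.sin(t),0*t]
for r in (.026,.0125): cv2.polylines(b,[(proj(ci,np.array([.5592,.3029,.082])+r*circ)*16).round().astype(int)],True,(255,0,0),1,shift=4)
crop(b,210,100,430,266,3.6,"pics/c6.png")
im=camera("top");cv2.imwrite("pics/t6.png",im[:,:,::-1])
E
```

```text
12.975 [0.5577 0.3053 0.1878] psi 76.2 F [-0.4 -0.  -3. ] M [-0.03 -0.02  0.03] 0.246 q7 0.88 [-0.18 -0.01 -1.24]
```

View pics/c6.png

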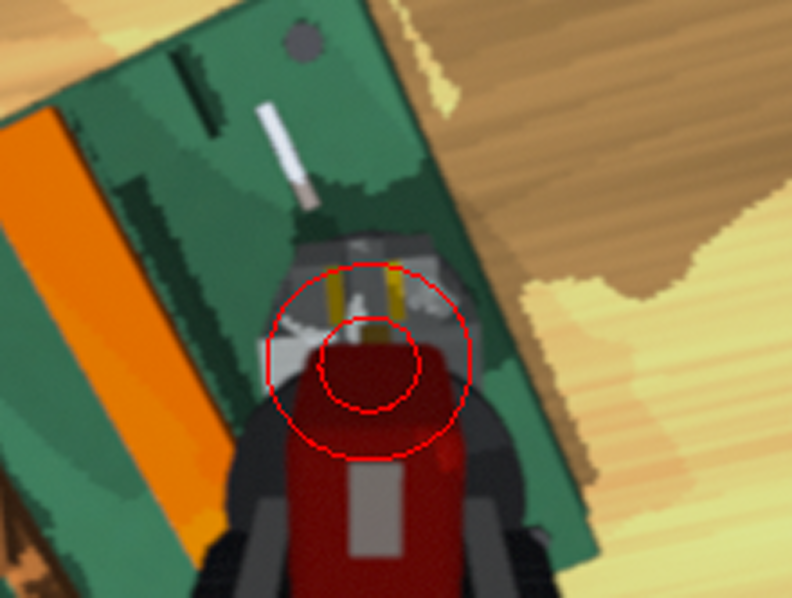

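```bash
python3 - <<'E'
from h import *
s=plan([.5593,.3035,.187],np.radians(79),0,n=1)
plan([.5593,.3035,.159],np.radians(79),0,start=s,n=4)
E
```

```text
[[[-0.0, 0.05, 0.06], [-0.1, -0.0, -2.9], 0]]
end [0.5592 0.3036 0.1869] psi 1.379 err [ 0.0001 -0.0001  0.0001]
[[[-0.0, -0.0, 0.28], [0.0, -0.0, 0.0], 0], [[-0.0, -0.0, 0.28], [0.0, -0.0, 0.0], 0], [[-0.0, -0.0, 0.28], [0.0, -0.0, 0.0], 0], [[-0.0, -0.0, 0.28], [0.0, -0.0, 0.0], 0]]
end [0.5592 0.3036 0.1589] psi 1.379 err [ 0.0001 -0.0001  0.0001]
```

Emit:
{"api": "move_arm", "payload": {
  "moves": [
    [[0,0.05,0.06],[0,0,-2.9],0],
    [[0,0,0.28],[0,0,0],0],
    [[0,0,0.28],[0,0,0],0],
    [[0,0,0.28],[0,0,0],0],
    [[0,0,0.28],[0,0,0],0]
  ]
}}

```text
clock: 13.7
position: [0.5594, 0.304, 0.1592]
ee_rot: [0.097, 0.995, -0.0, -0.0]
ft_force: [-0.5, -0.7, -2.4]
grip_width: 0.246
```

Emit:
{"api": "move_arm", "payload": {
  "moves": [
    [[0,0,0],[0,0,0],0],
    [[0,0,0.1],[0,0,0],0],
    [[0,0,0.1],[0,0,0],0],
    [[0,0,0.1],[0,0,0],0]
  ]
}}

```text
clock: 14.2
position: [0.5595, 0.3042, 0.1523]
ee_rot: [0.097, 0.995, 0.0, 0.0]
ft_force: [1.1, -0.2, -1.8]
grip_width: 0.248
```

Emit:
{"api": "move_arm", "payload": {
  "moves": [
    [[0,0,0.1],[0,0,0],0],
    [[0,0,0.1],[0,0,0],0],
    [[0,0,0.1],[0,0,0],0],
    [[0,0,0.1],[0,0,0],0]
  ]
}}

```text
clock: 14.7
position: [0.5595, 0.3041, 0.1421]
ee_rot: [0.097, 0.995, 0.0, 0.0]
ft_force: [0.3, 0.3, -1.3]
grip_width: 0.247
```

Emit:
{"api": "move_arm", "payload": {
  "moves": [
    [[0,0,0.1],[0,0,0],0],
    [[0,0,0.1],[0,0,0],0],
    [[0,0,0.1],[0,0,0],0],
    [[0,0,0.04],[0,0,0],0],
    [[0,0,0],[0,0,0],0]
  ]
}}

```text
clock: 15.32
position: [0.5597, 0.3042, 0.135]
ee_rot: [0.097, 0.995, 0.0, 0.0]
ft_force: [-3.0, -1.8, 6.5]
grip_width: 0.249
```

Home. Turn counter-clockwise to the stop (jaw angle 79° → ~133°).

Emit:
{"api": "move_arm", "payload": {
  "moves": [
    [[0,0,0],[0,0,-8],0],
    [[0,0,0],[0,0,-8],0],
    [[0,0,0],[0,0,-8],0],
    [[0,0,0],[0,0,-8],0],
    [[0,0,0],[0,0,-8],0]
  ]
}}

```text
clock: 15.95
position: [0.5596, 0.3048, 0.135]
ee_rot: [-0.252, 0.968, 0.001, 0.0]
ft_force: [-3.4, 0.8, 6.5]
grip_width: 0.245
```

Emit:
{"api": "move_arm", "payload": {
  "moves": [
    [[0,0,0],[0,0,-6],0],
    [[0,0,0],[0,0,-4],0],
    [[0,0,0],[0,0,-4],0],
    [[0,0,0],[0,0,0],0]
  ]
}}

```text
clock: 16.45
position: [0.5594, 0.3044, 0.135]
ee_rot: [-0.366, 0.931, 0.0, 0.0]
ft_force: [-3.5, -0.1, 7.1]
grip_width: 0.251
```

```bash
python3 s.py
```

```text
16.45 [0.5594 0.3044 0.135 ] psi 133.0 F [-3.5 -0.1  7.1] M [-0.35  1.18 -0.2 ] 0.251 q7 1.82 [ 0.45 -1.65  0.7 ]
```

Emit:
{"api": "move_arm", "payload": {
  "moves": [
    [[0,0,0],[0,0,-3],0],
    [[0,0,0],[0,0,-3],0],
    [[0,0,0],[0,0,-1],0],
    [[0,0,0],[0,0,0],0]
  ]
}}

```text
clock: 16.95
position: [0.5594, 0.3047, 0.135]
ee_rot: [-0.421, 0.907, 0.001, 0.0]
ft_force: [-3.6, 1.1, 5.7]
grip_width: 0.244
```

```bash
python3 s.py
```

```text
16.95 [0.5594 0.3047 0.135 ] psi 139.8 F [-3.6  1.1  5.7] M [ 0.04  1.06 -1.14] 0.244 q7 1.94 [ 1.25 -1.33  1.27]
```

Emit:
{"api": "move_arm", "payload": {
  "moves": [
    [[0,0,0],[0,0,6],0],
    [[0,0,0],[0,0,6],0],
    [[0,0,-0.3],[0,0,0],0],
    [[0,0,-0.8],[0,0,0],0],
    [[0,0,-0.8],[0,0,0],0]
  ]
}}

```text
clock: 17.58
position: [0.5596, 0.3041, 0.183]
ee_rot: [-0.326, 0.946, 0.0, 0.0]
ft_force: [0.5, 1.2, -2.5]
grip_width: 0.243
```

Emit:
{"api": "move_arm", "payload": {
  "moves": [
    [[0,0,-0.3],[0,0,0],0],
    [[0,0,0],[0,0,0],0]
  ]
}}

```text
clock: 17.82
position: [0.5597, 0.3042, 0.1896]
ee_rot: [-0.325, 0.946, 0.0, 0.001]
ft_force: [-0.7, 0.3, -3.0]
grip_width: 0.243
```

```bash
python3 - <<'E'
exec(open("s.py").read())
s=plan([.5998,.0919,.187],np.radians(121.5),0)
plan([.5998,.0919,.159],np.radians(121.5),0,start=s,n=3)
ci=camera_info("top");im=camera("top");cv2.imwrite("pics/t7.png",im[:,:,::-1])
E
```

```text
17.825 [0.5597 0.3042 0.1896] psi 127.9 F [-0.7  0.3 -3. ] M [-0.05  0.05  0.01] 0.243 q7 1.73 [0.03 0.17 0.01]
[[[0.44, -0.85, 0.01], [0.0, 0.0, 0.7], 0], [[0.43, -0.86, 0.01], [0.0, 0.0, 0.7], 0], [[0.42, -0.86, 0.01], [0.0, 0.0, 0.7], 0], [[0.41, -0.87, 0.01], [0.0, 0.0, 0.7], 0], [[0.4, -0.88, 0.01], [0.0, 0.0, 0.7], 0]]
[[[0.39, -0.88, 0.01], [0.0, 0.0, 0.7], 0], [[0.37, -0.88, 0.01], [0.0, 0.0, 0.7], 0], [[0.36, -0.89, 0.01], [0.0, 0.0, 0.8], 0], [[0.35, -0.9, 0.02], [0.0, 0.1, 0.7], 0]]
end [0.5999 0.0919 0.1869] psi 2.121 err [-0.0001  0.      0.0001]
[[[0.0, 0.0, 0.37], [0.0, -0.0, 0.0], 0], [[0.0, 0.0, 0.37], [0.0, -0.0, 0.0], 0], [[0.0, 0.0, 0.38], [0.0, -0.0, 0.0], 0]]
end [0.5999 0.0918 0.1589] psi 2.121 err [-0.0001  0.0001  0.0001]
```

Emit:
{"api": "move_arm", "payload": {
  "moves": [
    [[0.44,-0.85,0.01],[0,0,0.7],0],
    [[0.43,-0.86,0.01],[0,0,0.7],0],
    [[0.42,-0.86,0.01],[0,0,0.7],0],
    [[0.41,-0.87,0.01],[0,0,0.7],0],
    [[0.4,-0.88,0.01],[0,0,0.7],0]
  ]
}}

```text
clock: 18.5
position: [0.5818, 0.1842, 0.1876]
ee_rot: [-0.295, 0.955, 0.0, 0.0]
ft_force: [0.0, 0.2, -2.9]
grip_width: 0.248
```

Emit:
{"api": "move_arm", "payload": {
  "moves": [
    [[0.39,-0.88,0.01],[0,0,0.7],0],
    [[0.37,-0.88,0.01],[0,0,0.7],0],
    [[0.36,-0.89,0.01],[0,0,0.8],0],
    [[0.35,-0.9,0.02],[0,0,0.7],0],
    [[0,0,0],[0,0,0],0]
  ]
}}

```text
clock: 19.12
position: [0.6001, 0.0884, 0.1863]
ee_rot: [-0.27, 0.963, -0.001, -0.0]
ft_force: [-0.9, 0.4, -2.7]
grip_width: 0.25
```

Emit:
{"api": "move_arm", "payload": {
  "moves": [
    [[0,0,0],[0,0,0],0],
    [[0,0,0.37],[0,0,0],0],
    [[0,0,0.37],[0,0,0],0],
    [[0,0,0.38],[0,0,0],0],
    [[0,0,0],[0,0,0],0]
  ]
}}

```text
clock: 19.75
position: [0.5996, 0.0916, 0.1573]
ee_rot: [-0.272, 0.962, -0.0, -0.0]
ft_force: [1.5, 0.1, -3.6]
grip_width: 0.246
```

Emit:
{"api": "move_arm", "payload": {
  "moves": [
    [[0,0,0.1],[0,0,0],0],
    [[0,0,0.1],[0,0,0],0],
    [[0,0,0.1],[0,0,0],0],
    [[0,0,0],[0,0,0],0]
  ]
}}

```text
clock: 20.25
position: [0.5996, 0.0917, 0.1507]
ee_rot: [-0.272, 0.962, -0.0, 0.0]
ft_force: [2.0, -0.0, -3.2]
grip_width: 0.249
```

Emit:
{"api": "move_arm", "payload": {
  "moves": [
    [[0,0,0.15],[0,0,0],0],
    [[0,0,0.15],[0,0,0],0],
    [[0,0,0.15],[0,0,0],0],
    [[0,0,0.15],[0,0,0],0],
    [[0,0,0.04],[0,0,0],0]
  ]
}}

```text
clock: 20.88
position: [0.5998, 0.0917, 0.135]
ee_rot: [-0.271, 0.962, 0.0, 0.0]
ft_force: [0.5, -1.8, 6.0]
grip_width: 0.245
```

Emit:
{"api": "move_arm", "payload": {
  "moves": [
    [[0,0,0],[0,0,0],0],
    [[0,0,0],[0,0,0],0.5],
    [[0,0,0],[0,0,0],0.6],
    [[0,0,0],[0,0,0],0.6]
  ]
}}

```text
clock: 21.38
position: [0.5994, 0.0918, 0.1347]
ee_rot: [-0.272, 0.962, 0.0, -0.0]
ft_force: [-0.1, -0.4, 0.4]
grip_width: 0.598
```

```bash
python3 s.py; python3 - <<'E'
from h import *
from scipy.ndimage import label
# bars in top image t7/top0: bright grey inside tray
ci=camera_info("top")
im=camera("top");cv2.imwrite("pics/t8.png",im[:,:,::-1])
h=cv2.cvtColor(im,cv2.COLOR_RGB2HSV)
m=((h[...,1]<60)&(h[...,2]>120)).astype(np.uint8); m[:, :352]=0; m[:,465:]=0; m[:150]=0; m[250:]=0
m=cv2.morphologyEx(m,cv2.MORPH_OPEN,np.ones((3,3)))
for c in cv2.findContours(m,0,1)[0]:
    if cv2.contourArea(c)<60: continue
    (u,v),wh,_=cv2.minAreaRect(c); b=cv2.boxPoints(cv2.minAreaRect(c))
    W=np.array([at(ci,*q,.021) for q in b]); e=W[1]-W[0]; f=W[2]-W[1]; e=e if np.linalg.norm(e)>np.linalg.norm(f) else f
    print((u,v),at(ci,u,v,.021).round(4),"len",np.linalg.norm(W[1]-W[0]).round(3),np.linalg.norm(W[2]-W[1]).round(3),"ang",np.degrees(np.arctan2(e[1],e[0])).round(1))
crop(im,340,140,480,260,5,"pics/c8.png")
E
```

```text
21.375 [0.5994 0.0918 0.1347] psi 121.5 F [-0.1 -0.4  0.4] M [ 0.02 -0.03  0.02] 0.598 q7 2.0 [ 0.01  0.01 -0.  ]
(384.9615783691406, 221.8076934814453) [ 0.4962 -0.2105  0.021 ] len 0.111 0.029 ang -79.8
(433.4618835449219, 172.24819946289062) [ 0.6315 -0.3516  0.021 ] len 0.111 0.029 ang -82.4
```

View pics/c8.png

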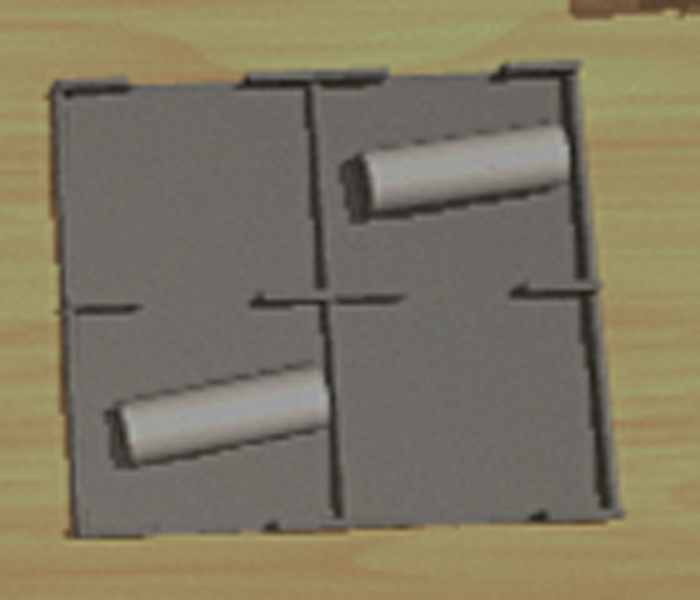

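```bash
python3 - <<'E'
from h import *
s=plan([.597,.088,.225],np.radians(121.5),.8,n=4)
s=plan([.4965,-.2105,.2],np.radians(10),.8,start=s)
E
```

```text
[[[0.04, -0.02, -0.9], [0.0, -0.0, 0.0], 0.8], [[0.04, -0.02, -0.9], [0.0, -0.0, 0.0], 0.8], [[0.04, -0.02, -0.91], [0.0, -0.0, 0.0], 0.8], [[0.04, -0.02, -0.9], [0.0, -0.0, 0.0], 0.8]]
end [0.5971 0.088  0.225 ] psi 2.121 err [-0.0001  0.      0.    ]
[[[0.88, -0.73, 0.09], [0.0, -0.0, -6.2], 0.8], [[0.95, -0.64, 0.09], [0.0, 0.0, -6.2], 0.8], [[1.0, -0.53, 0.09], [0.0, 0.0, -6.2], 0.8], [[1.0, -0.41, 0.09], [0.0, 0.0, -6.2], 0.8], [[1.0, -0.3, 0.09], [0.0, 0.0, -6.2], 0.8]]
[[[1.0, -0.17, 0.09], [0.0, 0.0, -6.2], 0.8], [[1.0, -0.04, 0.09], [0.0, 0.0, -6.3], 0.8], [[1.0, 0.1, 0.09], [0.0, 0.0, -6.2], 0.8], [[1.0, 0.24, 0.09], [0.0, 0.0, -6.3], 0.8], [[1.0, 0.4, 0.09], [0.0, 0.0, -6.2], 0.8]]
[[[1.0, 0.61, 0.1], [0.0, 0.0, -6.3], 0.8]]
end [ 0.495  -0.1894  0.2   ] psi -2.967 err [ 0.0015 -0.0211  0.    ]
```

```bash
sed -i 's/def plan(p,psi,g,start=None,n=None,vmax=1.0):/def plan(p,psi,g,start=None,n=None,vmax=1.0,wrap=True):/; s/; psi=cur+(psi-cur/\n    if wrap: psi=cur+(psi-cur/' h.py; python3 - <<'E'
from h import *
s=plan([.597,.088,.225],np.radians(121.5),.8,n=4)
s=plan([.4965,-.2105,.2],np.radians(10),.8,start=s,wrap=False,n=15)
E
```

```text
[[[0.04, -0.02, -0.9], [0.0, -0.0, 0.0], 0.8], [[0.04, -0.02, -0.9], [0.0, -0.0, 0.0], 0.8], [[0.04, -0.02, -0.91], [0.0, -0.0, 0.0], 0.8], [[0.04, -0.02, -0.9], [0.0, -0.0, 0.0], 0.8]]
end [0.5971 0.088  0.225 ] psi 2.121 err [-0.0001  0.      0.    ]
[[[0.64, -0.54, 0.07], [-0.0, -0.0, 7.4], 0.8], [[0.57, -0.62, 0.07], [-0.0, -0.0, 7.4], 0.8], [[0.49, -0.68, 0.07], [-0.0, -0.0, 7.4], 0.8], [[0.39, -0.74, 0.07], [-0.0, -0.0, 7.4], 0.8], [[0.3, -0.79, 0.07], [-0.0, -0.0, 7.4], 0.8]]
[[[0.19, -0.82, 0.06], [-0.0, -0.0, 7.5], 0.8], [[0.08, -0.84, 0.07], [-0.0, -0.0, 7.4], 0.8], [[-0.03, -0.84, 0.06], [-0.0, -0.0, 7.5], 0.8], [[-0.13, -0.83, 0.07], [-0.0, -0.0, 7.4], 0.8], [[-0.24, -0.8, 0.06], [-0.0, -0.0, 7.5], 0.8]]
[[[-0.34, -0.77, 0.07], [-0.0, -0.0, 7.4], 0.8], [[-0.44, -0.71, 0.06], [-0.0, -0.0, 7.5], 0.8], [[-0.53, -0.65, 0.07], [-0.0, -0.0, 7.4], 0.8], [[-0.61, -0.58, 0.06], [-0.0, -0.0, 7.5], 0.8], [[-0.68, -0.5, 0.07], [-0.0, -0.0, 7.4], 0.8]]
end [ 0.4964 -0.2105  0.2   ] psi 0.175 err [0.0001 0.     0.    ]
```

Emit:
{"api": "move_arm", "payload": {
  "moves": [
    [[0,0,-0.9],[0,0,0],0.6],
    [[0,0,-0.9],[0,0,0],0.6],
    [[0.08,-0.04,-0.91],[0,0,0],0.8],
    [[0.08,-0.04,-0.9],[0,0,0],0.8]
  ]
}}

```text
clock: 21.92
position: [0.5971, 0.0879, 0.2258]
ee_rot: [-0.272, 0.962, 0.0, -0.0]
ft_force: [0.6, 0.5, 0.6]
grip_width: 0.801
```

Emit:
{"api": "move_arm", "payload": {
  "moves": [
    [[0.64,-0.54,0.07],[0,0,7.4],0.8],
    [[0.57,-0.62,0.07],[0,0,7.4],0.8],
    [[0.49,-0.68,0.07],[0,0,7.4],0.8],
    [[0.39,-0.74,0.07],[0,0,7.4],0.8],
    [[0.3,-0.79,0.07],[0,0,7.4],0.8]
  ]
}}

```text
clock: 22.55
position: [0.5633, -0.0121, 0.2162]
ee_rot: [0.05, 0.999, 0.0, -0.0]
ft_force: [0.2, -0.2, 1.1]
grip_width: 0.797
```

Emit:
{"api": "move_arm", "payload": {
  "moves": [
    [[0.19,-0.82,0.06],[0,0,7.5],0.8],
    [[0.08,-0.84,0.07],[0,0,7.4],0.8],
    [[-0.03,-0.84,0.06],[0,0,7.5],0.8],
    [[-0.13,-0.83,0.07],[0,0,7.4],0.8],
    [[-0.24,-0.8,0.06],[0,0,7.5],0.8]
  ]
}}

```text
clock: 23.18
position: [0.5298, -0.1117, 0.2083]
ee_rot: [0.367, 0.93, 0.0, -0.0]
ft_force: [0.3, 0.7, 0.2]
grip_width: 0.805
```

Emit:
{"api": "move_arm", "payload": {
  "moves": [
    [[-0.34,-0.77,0.07],[0,0,7.4],0.8],
    [[-0.44,-0.71,0.06],[0,0,7.5],0.8],
    [[-0.53,-0.65,0.07],[0,0,7.4],0.8],
    [[-0.61,-0.58,0.06],[0,0,7.5],0.8],
    [[-0.68,-0.5,0.07],[0,0,7.4],0.8]
  ]
}}

```text
clock: 23.8
position: [0.4963, -0.2112, 0.2001]
ee_rot: [0.644, 0.765, 0.0, -0.0]
ft_force: [0.0, -0.2, -0.0]
grip_width: 0.799
```

Emit:
{"api": "move_arm", "payload": {
  "moves": [
    [[0,0,0],[0,0,0],0.8],
    [[0,0,0],[0,0,0],0.8]
  ]
}}

```text
clock: 24.05
position: [0.4969, -0.2097, 0.2]
ee_rot: [0.641, 0.767, 0.0, -0.0]
ft_force: [0.8, -0.1, 0.0]
grip_width: 0.797
```

```bash
python3 s.py; python3 - <<'E'
from h import *
ci=camera_info("wrist");o=get_obs();im=camera("wrist"); cv2.imwrite("pics/w9.png",im[:,:,::-1])
p=np.array([.496,-.2105,.021]);d=np.array([np.cos(np.radians(100)),np.sin(np.radians(100)),0]);n=np.array([-d[1],d[0],0])
b=im.copy();q=[p+i*.055*d+j*.018*n for i,j in((1,1),(1,-1),(-1,-1),(-1,1))]
cv2.polylines(b,[(proj(ci,q)*16).round().astype(int)],True,(255,0,0),1,shift=4)
t=camera("top");cv2.imwrite("pics/t9.png",t[:,:,::-1])
x=cv2.resize(b[60:330,120:520],(800,540),interpolation=cv2.INTER_CUBIC)
cv2.imwrite("pics/c9.png",x[:,:,::-1]); 
E
```

```text
24.05 [ 0.4969 -0.2097  0.2   ] psi 10.2 F [ 0.8 -0.1  0. ] M [ 0.01  0.02 -0.05] 0.797 q7 0.62 [ 0.11  0.   -0.05]
```

View pics/c9.png

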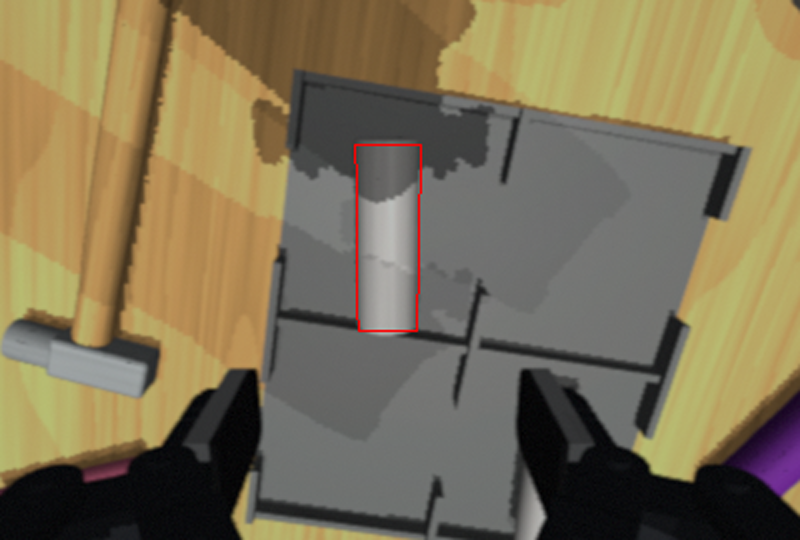

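Emit:
{"api": "move_arm", "payload": {
  "moves": [
    [[0.03,-0.04,0.95],[0,0,0],0.8],
    [[0,0,0.95],[0,0,0],0.8],
    [[0,0,0.95],[0,0,0],0.8],
    [[0,0,0.95],[0,0,0],0.8],
    [[0,0,0.95],[0,0,0],0.8]
  ]
}}

```text
clock: 24.78
position: [0.4958, -0.2091, 0.0805]
ee_rot: [0.642, 0.767, 0.0, -0.0]
ft_force: [0.1, -0.1, 0.4]
grip_width: 0.8
```

Emit:
{"api": "move_arm", "payload": {
  "moves": [
    [[0,0,0.95],[0,0,0],0.8],
    [[0,0,0.95],[0,0,0],0.8],
    [[0,0,0.6],[0,0,0],0.8],
    [[0,0,0.4],[0,0,0],0.8],
    [[0,0,0],[0,0,0],0.8]
  ]
}}

```text
clock: 25.4
position: [0.4954, -0.2099, 0.0085]
ee_rot: [0.643, 0.766, -0.0, -0.0]
ft_force: [0.7, 0.1, 0.9]
grip_width: 0.803
```

Emit:
{"api": "move_arm", "payload": {
  "moves": [
    [[0,0,0],[0,0,0],0.4],
    [[0,0,0],[0,0,0],0.2],
    [[0,0,0],[0,0,0],0.2],
    [[0,0,0],[0,0,0],0.2]
  ]
}}

```text
clock: 25.9
position: [0.4961, -0.2101, 0.0097]
ee_rot: [0.643, 0.766, 0.001, 0.001]
ft_force: [-1.4, 0.8, 6.6]
grip_width: 0.402
```

```bash
python3 s.py; python3 - <<'E'
from h import *
o=get_obs(); x,y,_=o["position"]
yaw=np.radians(10.7)
s=plan([x,y,.24],np.radians(10.2),.2,n=10)
s=plan([.5169,.1861,.23],yaw,.2,start=s)
s=plan([.5169,.1861,.028],yaw,.2,start=s,n=10)
E
```

```text
25.9 [ 0.4961 -0.2101  0.0097] psi 10.0 F [-1.4  0.8  6.6] M [0.14 0.32 0.07] 0.402 q7 0.79 [-0.07 -0.56 -0.05]
[[[-0.0, 0.0, -0.92], [0.0, 0.0, -0.0], 0.2], [[-0.0, 0.0, -0.92], [0.0, 0.0, -0.0], 0.2], [[-0.0, 0.0, -0.92], [0.0, 0.0, -0.0], 0.2], [[-0.0, 0.0, -0.92], [0.0, 0.0, -0.0], 0.2], [[-0.0, 0.0, -0.92], [0.0, 0.0, -0.0], 0.2]]
[[[-0.0, 0.0, -0.92], [0.0, 0.0, -0.0], 0.2], [[-0.0, 0.0, -0.92], [0.0, 0.0, -0.0], 0.2], [[-0.0, 0.0, -0.92], [0.0, 0.0, -0.1], 0.2], [[-0.0, 0.01, -0.93], [0.0, 0.0, -0.0], 0.2], [[-0.0, 0.0, -0.92], [0.1, 0.0, -0.1], 0.2]]
end [ 0.496  -0.2101  0.24  ] psi 0.178 err [ 0.0001 -0.      0.    ]
[[[0.91, 0.21, 0.02], [-0.0, 0.0, -0.0], 0.2], [[0.91, 0.21, 0.02], [-0.0, 0.0, -0.0], 0.2], [[0.91, 0.21, 0.02], [-0.0, 0.0, -0.0], 0.2], [[0.91, 0.21, 0.02], [-0.0, 0.0, -0.0], 0.2], [[0.91, 0.22, 0.02], [-0.0, 0.0, -0.0], 0.2]]
[[[0.91, 0.21, 0.02], [-0.0, 0.0, -0.0], 0.2], [[0.91, 0.22, 0.03], [-0.0, 0.0, -0.0], 0.2], [[0.91, 0.21, 0.02], [-0.0, 0.0, -0.0], 0.2], [[0.91, 0.22, 0.03], [-0.0, 0.0, -0.1], 0.2], [[0.91, 0.22, 0.02], [-0.0, 0.0, -0.0], 0.2]]
[[[
[... 191 characters left out ...]
1, 0.03], [-0.0, 0.0, -0.1], 0.2]]
[[[0.91, 0.22, 0.02], [-0.0, 0.0, -0.0], 0.2], [[0.9, 0.22, 0.03], [-0.0, 0.0, -0.1], 0.2]]
end [0.517  0.1861 0.2299] psi 0.187 err [-0.0001  0.      0.0001]
[[[0.0, -0.0, 0.81], [-0.0, 0.0, 0.0], 0.2], [[0.0, -0.0, 0.81], [-0.0, 0.0, 0.0], 0.2], [[0.0, -0.0, 0.81], [-0.0, 0.0, 0.0], 0.2], [[0.0, -0.0, 0.81], [-0.0, 0.0, 0.0], 0.2], [[0.0, -0.0, 0.81], [-0.0, 0.0, 0.0], 0.2]]
[[[0.0, -0.0, 0.81], [-0.0, 0.0, 0.0], 0.2], [[0.0, -0.0, 0.8], [-0.0, 0.0, 0.0], 0.2], [[0.0, -0.0, 0.81], [-0.0, 0.0, 0.0], 0.2], [[0.0, -0.0, 0.8], [-0.0, 0.0, 0.0], 0.2], [[0.0, -0.0, 0.81], [-0.0, 0.0, 0.0], 0.2]]
end [0.5169 0.186  0.0279] psi 0.187 err [-0.      0.0001  0.0001]
```

Emit:
{"api": "move_arm", "payload": {
  "moves": [
    [[0,0,-0.5],[0,0,0],0.2],
    [[0,0,-0.95],[0,0,0],0.2],
    [[0,0,-0.95],[0,0,0],0.2],
    [[0,0,-0.95],[0,0,0],0.2],
    [[0,0,-0.95],[0,0,0],0.2]
  ]
}}

```text
clock: 26.52
position: [0.4952, -0.2101, 0.1177]
ee_rot: [0.643, 0.766, 0.0, 0.0]
ft_force: [0.5, -0.4, -3.6]
grip_width: 0.4
```

Emit:
{"api": "move_arm", "payload": {
  "moves": [
    [[0,0,-0.95],[0,0,0],0.2],
    [[0,0,-0.95],[0,0,0],0.2],
    [[0,0,-0.95],[0,0,0],0.2],
    [[0,0,-0.5],[0,0,0],0.2]
  ]
}}

```text
clock: 27.02
position: [0.4955, -0.2103, 0.2016]
ee_rot: [0.643, 0.766, 0.001, 0.001]
ft_force: [0.2, -0.2, -2.4]
grip_width: 0.398
```

Emit:
{"api": "move_arm", "payload": {
  "moves": [
    [[0.91,0.22,0],[0,0,0],0.2],
    [[0.91,0.22,0],[0,0,0],0.2],
    [[0.91,0.22,0],[0,0,0],0.2],
    [[0.91,0.22,0],[0,0,0],0.2],
    [[0.91,0.22,0],[0,0,0],0.2]
  ]
}}

```text
clock: 27.65
position: [0.5023, -0.0925, 0.1999]
ee_rot: [0.643, 0.766, -0.0, -0.0]
ft_force: [0.3, 0.4, -2.4]
grip_width: 0.4
```

Emit:
{"api": "move_arm", "payload": {
  "moves": [
    [[0.91,0.22,0],[0,0,0],0.2],
    [[0.91,0.22,0],[0,0,0],0.2],
    [[0.91,0.22,0],[0,0,0],0.2],
    [[0.91,0.22,0],[0,0,-0.3],0.2],
    [[0.91,0.22,0],[0,0,0],0.2]
  ]
}}

```text
clock: 28.28
position: [0.5095, 0.0241, 0.1999]
ee_rot: [0.641, 0.768, -0.0, -0.0]
ft_force: [0.2, -0.8, -2.1]
grip_width: 0.402
```

Emit:
{"api": "move_arm", "payload": {
  "moves": [
    [[0.91,0.22,0],[0,0,0],0.2],
    [[0.91,0.22,0],[0,0,0],0.2],
    [[0.91,0.22,0],[0,0,0],0.2],
    [[0.91,0.22,0],[0,0,-0.3],0.2],
    [[0.91,0.22,0],[0,0,0],0.2]
  ]
}}

```text
clock: 28.9
position: [0.5164, 0.1415, 0.2]
ee_rot: [0.639, 0.769, -0.0, -0.0]
ft_force: [0.2, -0.2, -1.6]
grip_width: 0.396
```

Emit:
{"api": "move_arm", "payload": {
  "moves": [
    [[0.9,0.22,0],[0,0,0],0.2],
    [[0.9,0.22,0],[0,0,0],0.2],
    [[0,0,0],[0,0,0],0.2],
    [[0,0,0],[0,0,0],0.2]
  ]
}}

```text
clock: 29.4
position: [0.5191, 0.1863, 0.2]
ee_rot: [0.639, 0.769, -0.0, 0.0]
ft_force: [0.1, -0.1, -2.3]
grip_width: 0.401
```

```bash
python3 - <<'E'
exec(open("s.py").read())
ci=camera_info("wrist");im=camera("wrist"); cv2.imwrite("pics/w10.png",im[:,:,::-1])
yaw=.1867;c=np.array([.5798,.198,0]);Z=R.from_euler("z",yaw)
b=im.copy()
for sx in (-.064,0,.064):
  for y in (-.036,.036):
    q=c+Z.apply([[sx-.021,y,.041],[sx,y,.02],[sx+.021,y,.041]])
    cv2.polylines(b,[(proj(ci,q)*16).round().astype(int)],False,(255,0,255),1,shift=4)
cv2.imwrite("pics/c10.png",cv2.resize(b[60:360,120:520,::-1],(800,600),interpolation=cv2.INTER_CUBIC))
plan([.5169,.1861,.08],yaw,.2)
E
```

```text
29.4 [0.5191 0.1863 0.2   ] psi 10.6 F [ 0.1 -0.1 -2.3] M [-0.01  0.   -0.02] 0.401 q7 -0.16 [-0.13 -0.02 -0.03]
[[[0.0, -0.01, 0.8], [-0.0, 0.0, -0.0], 0.2], [[0.01, -0.02, 0.8], [-0.0, 0.0, -0.0], 0.2], [[0.0, -0.01, 0.8], [-0.0, 0.0, -0.0], 0.2], [[0.01, -0.02, 0.8], [-0.0, 0.0, -0.1], 0.2], [[0.0, -0.01, 0.8], [-0.0, 0.0, -0.0], 0.2]]
[[[0.01, -0.02, 0.8], [-0.0, 0.0, -0.1], 0.2]]
end [0.5168 0.1862 0.08  ] psi 0.188 err [ 0.0001 -0.0001 -0.    ]
```

View pics/c10.png

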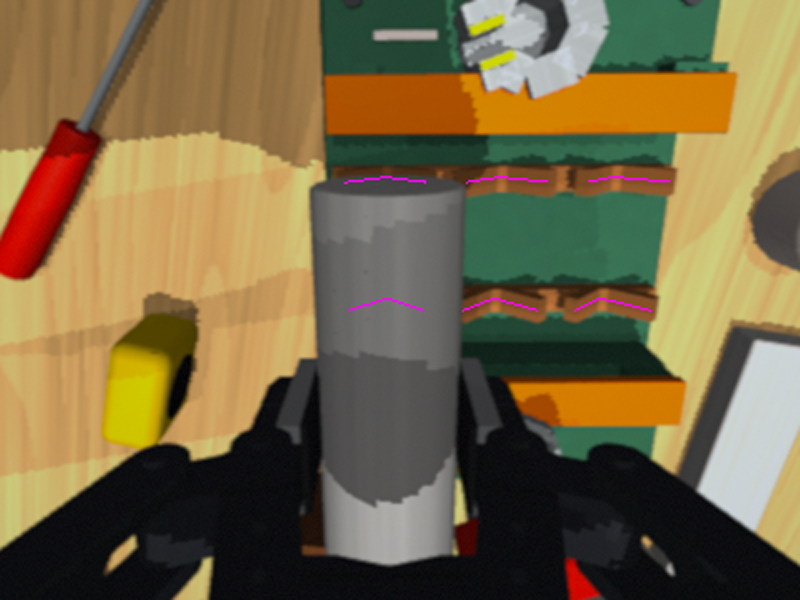

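Emit:
{"api": "move_arm", "payload": {
  "moves": [
    [[0,-0.02,0.8],[0,0,0],0.2],
    [[0,-0.02,0.8],[0,0,0],0.2],
    [[0,-0.02,0.8],[0,0,0],0.2],
    [[0,-0.02,0.8],[0,0,0],0.2],
    [[0,-0.02,0.8],[0,0,0],0.2]
  ]
}}

```text
clock: 30.08
position: [0.5168, 0.1854, 0.0996]
ee_rot: [0.639, 0.769, 0.0, 0.0]
ft_force: [-0.0, 0.1, -2.3]
grip_width: 0.399
```

Emit:
{"api": "move_arm", "payload": {
  "moves": [
    [[0,0,0.8],[0,0,0],0.2],
    [[0,0,0.7],[0,0,0],0.2],
    [[0,0,0.6],[0,0,0],0.2],
    [[0,0,0.2],[0,0,0],0.2],
    [[0,0,0],[0,0,0],0.2]
  ]
}}

```text
clock: 30.7
position: [0.5166, 0.1861, 0.0425]
ee_rot: [0.639, 0.769, -0.0, 0.0]
ft_force: [0.1, 0.3, -1.9]
grip_width: 0.4
```

Emit:
{"api": "move_arm", "payload": {
  "moves": [
    [[0,0,0.1],[0,0,0],0.2],
    [[0,0,0.1],[0,0,0],0.2],
    [[0,0,0.1],[0,0,0],0.2],
    [[0,0,0.05],[0,0,0],0.2],
    [[0,0,0],[0,0,0],0.2]
  ]
}}

```text
clock: 31.32
position: [0.5177, 0.1866, 0.0346]
ee_rot: [0.639, 0.769, 0.001, 0.001]
ft_force: [2.9, 1.4, 3.5]
grip_width: 0.401
```

Emit:
{"api": "move_arm", "payload": {
  "moves": [
    [[0,0,0],[0,0,0],0.5],
    [[0,0,0],[0,0,0],0.6],
    [[0,0,0],[0,0,0],0.6],
    [[0,0,-0.6],[0,0,0],0.6],
    [[0,0,-0.8],[0,0,0],0.6]
  ]
}}

```text
clock: 31.95
position: [0.5164, 0.186, 0.0697]
ee_rot: [0.639, 0.769, -0.0, -0.0]
ft_force: [0.5, -0.1, 0.5]
grip_width: 0.602
```

Emit:
{"api": "move_arm", "payload": {
  "moves": [
    [[0,0,-0.95],[0,0,0],0.6],
    [[0,0,-0.95],[0,0,0],0.6],
    [[0,0,-0.95],[0,0,0],0.6],
    [[0,0,-0.95],[0,0,0],0.7],
    [[0,0,-0.95],[0,0,0],0.8]
  ]
}}

```text
clock: 32.58
position: [0.5166, 0.186, 0.1894]
ee_rot: [0.639, 0.769, 0.0, 0.0]
ft_force: [-0.2, -0.1, 0.5]
grip_width: 0.8
```

Emit:
{"api": "move_arm", "payload": {
  "moves": [
    [[0,0,-0.8],[0,0,0],0.8],
    [[0,0,0],[0,0,0],0.8]
  ]
}}

```text
clock: 32.83
position: [0.5174, 0.1863, 0.2097]
ee_rot: [0.639, 0.769, 0.002, 0.0]
ft_force: [0.4, -0.2, -0.3]
grip_width: 0.797
```

```bash
python3 - <<'E'
exec(open("s.py").read())
ci=camera_info("wrist");im=camera("wrist"); cv2.imwrite("pics/w11.png",im[:,:,::-1])
t=camera("top");cv2.imwrite("pics/t11.png",t[:,:,::-1])
cv2.imwrite("pics/c11.png",np.hstack([im[60:360,130:510,::-1],t[100:400,170:550,::-1]]))
plan([.6315,-.3516,.2],np.radians(7.6),.8)
E
```

```text
32.825 [0.5174 0.1863 0.2097] psi 10.6 F [ 0.4 -0.2 -0.3] M [ 0.05 -0.01 -0.01] 0.797 q7 -0.17 [ 0.1   0.43 -0.08]
[[[-0.88, 0.02, 0.01], [0.0, -0.0, 0.1], 0.8], [[-0.88, 0.02, 0.01], [0.0, -0.0, 0.1], 0.8], [[-0.88, 0.03, 0.01], [0.0, -0.0, 0.1], 0.8], [[-0.88, 0.03, 0.01], [0.0, -0.0, 0.1], 0.8], [[-0.88, 0.03, 0.01], [0.0, -0.0, 0.1], 0.8]]
[[[-0.88, 0.03, 0.01], [0.0, -0.0, 0.1], 0.8], [[-0.88, 0.03, 0.01], [0.0, -0.0, 0.1], 0.8], [[-0.88, 0.03, 0.01], [0.0, -0.0, 0.1], 0.8], [[-0.88, 0.04, 0.01], [0.0, -0.0, 0.1], 0.8], [[-0.88, 0.04, 0.01], [0.0, -0.0, 0.1], 0.8]]
[[[-0.88, 0.04, 0.01], [0.0, -0.0, 0.1], 0.8], [[-0.88, 0.04, 0.01], [0.0, -0.0, 0.1], 0.8], [[-0.88, 0.04, 0.01], [0.0, -0.0, 0.1], 0.8], [[-0.88, 0.04, 0.01], [0.0, -0.0, 0.1], 0.8], [[-0.88, 0.04, 0.01], [0.0, -0.0, 0.1], 0.8]]
[[[-0.88, 0.05, 0.01], [0.0, -0.0, 0.2], 0.8], [[-0.88, 0.05, 0.01], [0.0, -0.0, 0.1], 0.8], [[-0.88, 0.05, 0.02], [0.0, -0.0, 0.2], 0.8], [[-0.88, 0.05, 0.01], [0.0, -0.0, 0.1], 0.8], [[-0.88, 0.05, 0.02], [0.0, -0.0, 0.2], 0.8]]
[[[-0.87, 0.06, 0.01], [0.0, -0.0, 0.1], 0.8], [[-0.87, 0.06, 0.02], [0.0, -0.0, 0.2], 0.8], [[-0.88, 0.06, 0.01], [0.0, -0.0, 0.1], 0.8], [[-0.87, 0.07, 0.02], [0.0, -0.0, 0.2], 0.8], [[-0.88, 0.07, 0.01], [0.0, -0.0, 0.1], 0.8]]
end [ 0.6316 -0.3516  0.2001] psi 0.133 err [-0.0001  0.     -0.0001]
```

View pics/c11.png

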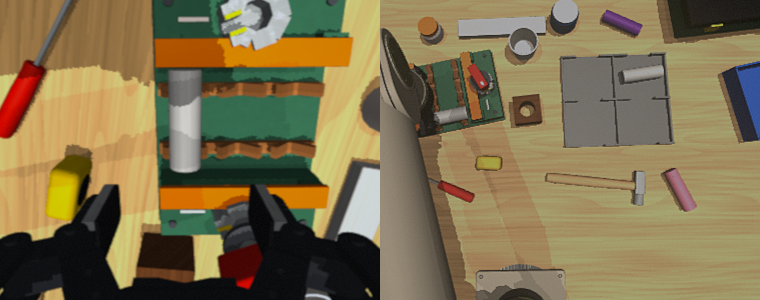

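```bash
cat > bar.py <<'E'
from h import *
def bars(im,ci):
    h=cv2.cvtColor(im,cv2.COLOR_RGB2HSV)
    m=((h[...,1]<60)&(h[...,2]>120)).astype(np.uint8); m[:, :352]=0; m[:,465:]=0; m[:150]=0; m[250:]=0
    m=cv2.morphologyEx(m,cv2.MORPH_OPEN,np.ones((3,3)))
    for c in cv2.findContours(m,0,1)[0]:
        if cv2.contourArea(c)<60: continue
        (u,v),wh,_=cv2.minAreaRect(c); b=cv2.boxPoints(cv2.minAreaRect(c))
        W=np.array([at(ci,*q,.021) for q in b]); e=W[1]-W[0]; f=W[2]-W[1]; e=e if np.linalg.norm(e)>np.linalg.norm(f) else f
        print((u,v),at(ci,u,v,.021).round(4),"len",np.linalg.norm(W[1]-W[0]).round(3),np.linalg.norm(W[2]-W[1]).round(3),"ang",np.degrees(np.arctan2(e[1],e[0])).round(1))
E
python3 - <<'E'
from bar import *
ci=camera_info("top")
for n in ("t8","t9","t11"): bars(cv2.imread(f"pics/{n}.png")[:,:,::-1],ci)
E
```

```text
(384.9615783691406, 221.8076934814453) [ 0.4962 -0.2105  0.021 ] len 0.111 0.029 ang -79.8
(433.4618835449219, 172.24819946289062) [ 0.6315 -0.3516  0.021 ] len 0.111 0.029 ang -82.4
(385.0039978027344, 221.77198791503906) [ 0.4963 -0.2106  0.021 ] len 0.049 0.027 ang -80.8
(438.0, 199.5) [ 0.5547 -0.3587  0.021 ] len 0.145 0.276 ang 175.3
(421.41558837890625, 183.8692169189453) [ 0.5994 -0.3162  0.021 ] len 0.211 0.021 ang -24.7
(433.2499694824219, 172.24998474121094) [ 0.6316 -0.351   0.021 ] len 0.112 0.03 ang -82.9
```

Emit:
{"api": "move_arm", "payload": {
  "moves": [
    [[-0.88,0.02,0],[0,0,0.1],0.8],
    [[-0.88,0.02,0],[0,0,0.1],0.8],
    [[-0.88,0.03,0],[0,0,0.1],0.8],
    [[-0.88,0.03,0],[0,0,0.1],0.8],
    [[-0.88,0.03,0],[0,0,0.1],0.8]
  ]
}}

```text
clock: 33.55
position: [0.5392, 0.0777, 0.2066]
ee_rot: [0.642, 0.767, -0.001, -0.0]
ft_force: [0.6, -0.2, 0.1]
grip_width: 0.8
```

Emit:
{"api": "move_arm", "payload": {
  "moves": [
    [[-0.88,0.03,0],[0,0,0.1],0.8],
    [[-0.88,0.03,0],[0,0,0.1],0.8],
    [[-0.88,0.03,0],[0,0,0.1],0.8],
    [[-0.88,0.04,0],[0,0,0.1],0.8],
    [[-0.88,0.04,0],[0,0,0.1],0.8]
  ]
}}

```text
clock: 34.17
position: [0.5623, -0.0298, 0.2066]
ee_rot: [0.645, 0.764, -0.001, -0.001]
ft_force: [0.6, -0.1, -0.1]
grip_width: 0.802
```

Emit:
{"api": "move_arm", "payload": {
  "moves": [
    [[-0.88,0.04,0],[0,0,0.1],0.8],
    [[-0.88,0.04,0],[0,0,0.1],0.8],
    [[-0.88,0.04,0],[0,0,0.1],0.8],
    [[-0.88,0.04,0],[0,0,0.1],0.8],
    [[-0.88,0.04,0],[0,0,0.2],0.8]
  ]
}}

```text
clock: 34.8
position: [0.5852, -0.1373, 0.2065]
ee_rot: [0.649, 0.76, -0.001, -0.001]
ft_force: [1.1, -0.8, 0.5]
grip_width: 0.8
```

Emit:
{"api": "move_arm", "payload": {
  "moves": [
    [[-0.88,0.05,0.1],[0,0,0.2],0.8],
    [[-0.88,0.05,0.1],[0,0,0.1],0.8],
    [[-0.88,0.05,0.1],[0,0,0.2],0.8],
    [[-0.88,0.05,0.1],[0,0,0.2],0.8],
    [[-0.88,0.05,0.1],[0,0,0.2],0.8]
  ]
}}

```text
clock: 35.42
position: [0.608, -0.2451, 0.1938]
ee_rot: [0.655, 0.755, -0.0, -0.001]
ft_force: [1.0, -0.6, -0.3]
grip_width: 0.802
```

Emit:
{"api": "move_arm", "payload": {
  "moves": [
    [[-0.87,0.06,0],[0,0,0.2],0.8],
    [[-0.87,0.06,0],[0,0,0.2],0.8],
    [[-0.88,0.06,0],[0,0,0.2],0.8],
    [[-0.87,0.07,0],[0,0,0.2],0.8],
    [[-0.88,0.07,0],[0,0,0.1],0.8]
  ]
}}

```text
clock: 36.05
position: [0.6307, -0.3522, 0.1936]
ee_rot: [0.661, 0.75, -0.0, -0.001]
ft_force: [0.1, 0.7, -0.7]
grip_width: 0.797
```

Emit:
{"api": "move_arm", "payload": {
  "moves": [
    [[0,0,0],[0,0,0],0.8],
    [[0,0,0],[0,0,0],0.8]
  ]
}}

```text
clock: 36.3
position: [0.6309, -0.3509, 0.1942]
ee_rot: [0.661, 0.75, 0.0, -0.001]
ft_force: [0.7, 0.2, 0.1]
grip_width: 0.8
```

```bash
python3 - <<'E'
exec(open("s.py").read())
ci=camera_info("wrist");im=camera("wrist"); cv2.imwrite("pics/w12.png",im[:,:,::-1])
h=cv2.cvtColor(im,cv2.COLOR_RGB2HSV)
p=np.array([.6315,-.351,.021]);a=np.radians(97.2);d=np.array([np.cos(a),np.sin(a),0]);n=np.array([-d[1],d[0],0])
b=im.copy();q=[p+i*.055*d+j*.018*n for i,j in((1,1),(1,-1),(-1,-1),(-1,1))]
cv2.polylines(b,[(proj(ci,q)*16).round().astype(int)],True,(255,0,0),1,shift=4)
cv2.imwrite("pics/c12.png",cv2.resize(b[60:330,120:520,::-1],(640,432)))
plan([.6315,-.351,.2],np.radians(7.3),.8,n=1)
E
```

```text
36.3 [ 0.6309 -0.3509  0.1942] psi 7.2 F [0.7 0.2 0.1] M [ 0.01  0.02 -0.03] 0.8 q7 0.81 [ 0.1  -0.02  0.01]
[[[-0.02, 0.01, -0.22], [-0.0, -0.1, -0.0], 0.8]]
end [ 0.6314 -0.351   0.2   ] psi 0.127 err [ 0.0001  0.     -0.    ]
```

View pics/c12.png

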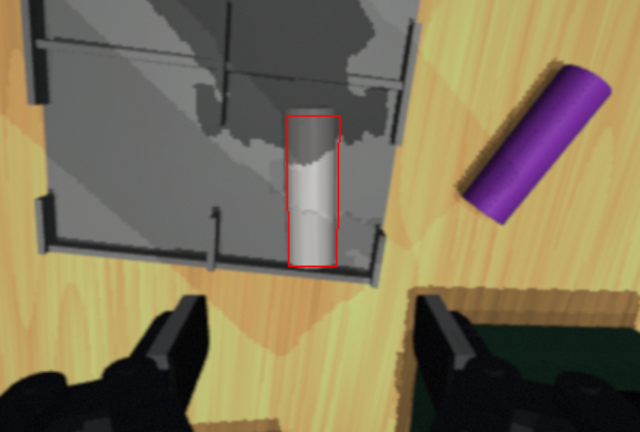

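Emit:
{"api": "move_arm", "payload": {
  "moves": [
    [[0.03,0.02,0.95],[0,0,0],0.8],
    [[0,0,0.95],[0,0,0],0.8],
    [[0,0,0.95],[0,0,0],0.8],
    [[0,0,0.95],[0,0,0],0.8],
    [[0,0,0.95],[0,0,0],0.8]
  ]
}}

```text
clock: 36.98
position: [0.6317, -0.3495, 0.0756]
ee_rot: [0.661, 0.751, 0.0, -0.0]
ft_force: [0.2, -0.4, 0.4]
grip_width: 0.797
```

Emit:
{"api": "move_arm", "payload": {
  "moves": [
    [[0,0,0.95],[0,0,0],0.8],
    [[0,0,0.8],[0,0,0],0.8],
    [[0,0,0.6],[0,0,0],0.8],
    [[0,0,0.3],[0,0,0],0.8],
    [[0,0,0],[0,0,0],0.8]
  ]
}}

```text
clock: 37.6
position: [0.6313, -0.351, 0.0098]
ee_rot: [0.661, 0.75, -0.0, -0.0]
ft_force: [-0.4, -0.7, 0.1]
grip_width: 0.801
```

Emit:
{"api": "move_arm", "payload": {
  "moves": [
    [[0,0,0],[0,0,0],0.4],
    [[0,0,0],[0,0,0],0.2],
    [[0,0,0],[0,0,0],0.2],
    [[0,0,0],[0,0,0],0.2]
  ]
}}

```text
clock: 38.1
position: [0.6317, -0.3513, 0.0111]
ee_rot: [0.661, 0.75, 0.0, 0.001]
ft_force: [-2.8, -0.2, 5.5]
grip_width: 0.398
```

```bash
python3 - <<'E'
exec(open("s.py").read())
x,y,_=o["position"];o["position"]=np.array([x,y,.212])
s=plan([.6427,.2099,.214],.1867,.2,start=o)
E
```

```text
38.1 [ 0.6317 -0.3513  0.0111] psi 7.2 F [-2.8 -0.2  5.5] M [0.08 0.39 0.04] 0.398 q7 0.87 [-0.25 -0.57 -0.02]
[[[0.89, 0.13, -0.0], [0.0, 0.0, -0.1], 0.2], [[0.89, 0.13, -0.0], [0.0, 0.0, -0.1], 0.2], [[0.89, 0.13, -0.0], [0.0, 0.0, -0.1], 0.2], [[0.89, 0.13, -0.0], [0.0, 0.0, -0.1], 0.2], [[0.89, 0.14, -0.0], [0.0, 0.0, -0.1], 0.2]]
[[[0.89, 0.14, -0.0], [0.0, 0.0, -0.1], 0.2], [[0.89, 0.14, -0.0], [0.0, 0.0, -0.2], 0.2], [[0.89, 0.14, -0.01], [0.0, 0.0, -0.1], 0.2], [[0.89, 0.14, -0.0], [0.0, 0.0, -0.2], 0.2], [[0.88, 0.15, -0.01], [0.0, 0.0, -0.1], 0.2]]
[[[0.88, 0.15, -0.0], [0.0, 0.0, -0.2], 0.2], [[0.88, 0.15, -0.01], [0.0, 0.0, -0.1], 0.2], [[0.88, 0.15, -0.0], [0.0, 0.0, -0.2], 0.2], [[0.88, 0.16, -0.01], [0.0, 0.0, -0.1], 0.2], [[0.88, 0.16, -0.0], [0.0, 0.0, -0.2], 0.2]]
[[[0.88, 0.16, -0.01], [0.0, 0.0, -0.1], 0.2], [[0.88, 0.16, -0.0], [0.0, 0.0, -0.2], 0.2], [[0.88, 0.17, -0.01], [0.0, 0.0, -0.1], 0.2], [[0.89, 0.17, -0.0], [0.0, 0.0, -0.2], 0.2], [[0.88, 0.17, -0.01], [0.0, 0.0, -0.1], 0.2]]
[[[0.88, 0.17, -0.0], [0.0, 0.0, -0.2], 0.2], [[0.88, 0.18, -0.01], [0.0, 0.0, -0.1], 0.2], [[0.89, 0.18, -0.0], [0.0, 0.0, -0.2], 0.2], [[0.88, 0.18, -0.01], [0.0, 0.0, -0.1], 0.2], [[0.89, 0.17, -0.0], [0.1, 0.0, -0.2], 0.2]]
end [0.6426 0.21   0.214 ] psi 0.187 err [ 0.0001 -0.0001  0.    ]
```

Emit:
{"api": "move_arm", "payload": {
  "moves": [
    [[0,0,-0.5],[0,0,0],0.2],
    [[0,0,-0.95],[0,0,0],0.2],
    [[0,0,-0.95],[0,0,0],0.2],
    [[0,0,-0.95],[0,0,0],0.2],
    [[0,0,-0.95],[0,0,0],0.2]
  ]
}}

```text
clock: 38.72
position: [0.6316, -0.3511, 0.1202]
ee_rot: [0.661, 0.75, 0.0, 0.001]
ft_force: [0.6, 0.1, -3.5]
grip_width: 0.396
```

Emit:
{"api": "move_arm", "payload": {
  "moves": [
    [[0,0,-0.95],[0,0,0],0.2],
    [[0,0,-0.95],[0,0,0],0.2],
    [[0,0,-0.95],[0,0,0],0.2],
    [[0,0,-0.95],[0,0,0],0.2],
    [[0.2,0,0],[0,0,0],0.2]
  ]
}}

```text
clock: 39.35
position: [0.6312, -0.3471, 0.216]
ee_rot: [0.662, 0.75, 0.0, 0.002]
ft_force: [-0.1, -0.6, -3.4]
grip_width: 0.396
```

Emit:
{"api": "move_arm", "payload": {
  "moves": [
    [[0.89,0.13,0],[0,0,-0.1],0.2],
    [[0.89,0.13,0],[0,0,-0.1],0.2],
    [[0.89,0.13,0],[0,0,-0.1],0.2],
    [[0.89,0.13,0],[0,0,-0.1],0.2],
    [[0.89,0.14,0],[0,0,-0.1],0.2]
  ]
}}

```text
clock: 39.98
position: [0.6323, -0.2322, 0.2118]
ee_rot: [0.658, 0.753, -0.0, -0.001]
ft_force: [0.5, -0.6, -3.7]
grip_width: 0.398
```

Emit:
{"api": "move_arm", "payload": {
  "moves": [
    [[0.89,0.14,0],[0,0,-0.1],0.2],
    [[0.89,0.14,0],[0,0,-0.2],0.2],
    [[0.89,0.14,0],[0,0,-0.1],0.2],
    [[0.89,0.14,0],[0,0,-0.2],0.2],
    [[0.88,0.15,0],[0,0,-0.1],0.2]
  ]
}}

```text
clock: 40.6
position: [0.6347, -0.1197, 0.2123]
ee_rot: [0.653, 0.757, -0.0, -0.0]
ft_force: [0.6, 0.6, -4.0]
grip_width: 0.399
```

Emit:
{"api": "move_arm", "payload": {
  "moves": [
    [[0.88,0.15,0],[0,0,-0.2],0.2],
    [[0.88,0.15,0],[0,0,-0.1],0.2],
    [[0.88,0.15,0],[0,0,-0.2],0.2],
    [[0.88,0.16,0],[0,0,-0.1],0.2],
    [[0.88,0.16,0],[0,0,-0.2],0.2]
  ]
}}

```text
clock: 41.22
position: [0.6373, -0.008, 0.2125]
ee_rot: [0.648, 0.762, 0.0, -0.0]
ft_force: [0.7, -0.6, -4.6]
grip_width: 0.398
```

```bash
python3 - <<'E'
exec(open("s.py").read())
plan([.6427,.2099,.215],.1867,.2)
E
```

```text
41.225 [ 0.6373 -0.008   0.2125] psi 9.2 F [ 0.7 -0.6 -4.6] M [-0.   -0.04 -0.02] 0.398 q7 0.29 [-0.04  0.06  0.55]
[[[0.86, 0.16, -0.01], [0.0, -0.0, -0.1], 0.2], [[0.86, 0.16, -0.01], [0.0, -0.0, -0.2], 0.2], [[0.86, 0.17, -0.01], [0.0, -0.0, -0.1], 0.2], [[0.85, 0.17, -0.01], [0.0, -0.0, -0.2], 0.2], [[0.85, 0.17, -0.01], [0.0, -0.0, -0.1], 0.2]]
[[[0.85, 0.17, -0.01], [0.0, -0.0, -0.2], 0.2], [[0.86, 0.17, -0.01], [0.0, -0.0, -0.1], 0.2], [[0.85, 0.18, -0.01], [0.0, -0.0, -0.2], 0.2], [[0.85, 0.18, -0.01], [0.0, -0.0, -0.1], 0.2], [[0.86, 0.18, -0.01], [0.0, -0.0, -0.2], 0.2]]
end [0.6428 0.21   0.2151] psi 0.187 err [-0.0001 -0.0001 -0.0001]
```

Emit:
{"api": "move_arm", "payload": {
  "moves": [
    [[0.86,0.16,0],[0,0,-0.1],0.2],
    [[0.86,0.16,0],[0,0,-0.2],0.2],
    [[0.86,0.17,0],[0,0,-0.1],0.2],
    [[0.85,0.17,0],[0,0,-0.2],0.2],
    [[0.85,0.17,0],[0,0,-0.1],0.2]
  ]
}}

```text
clock: 41.85
position: [0.6401, 0.1009, 0.2125]
ee_rot: [0.643, 0.766, 0.0, -0.0]
ft_force: [0.5, -0.1, -3.0]
grip_width: 0.398
```

Emit:
{"api": "move_arm", "payload": {
  "moves": [
    [[0.85,0.17,0],[0,0,-0.2],0.2],
    [[0.86,0.17,0],[0,0,-0.1],0.2],
    [[0.85,0.18,0],[0,0,-0.2],0.2],
    [[0.85,0.18,0],[0,0,-0.1],0.2],
    [[0.86,0.18,0],[0,0,-0.2],0.2]
  ]
}}

```text
clock: 42.48
position: [0.6428, 0.2099, 0.2125]
ee_rot: [0.638, 0.77, -0.0, -0.0]
ft_force: [-0.3, 0.1, -4.3]
grip_width: 0.402
```

Emit:
{"api": "move_arm", "payload": {
  "moves": [
    [[0,0,0],[0,0,0],0.2],
    [[0,0,0],[0,0,0],0.2]
  ]
}}

```text
clock: 42.72
position: [0.6429, 0.2081, 0.2125]
ee_rot: [0.638, 0.77, -0.0, 0.0]
ft_force: [-0.4, 0.3, -3.9]
grip_width: 0.399
```

```bash
python3 - <<'E'
exec(open("s.py").read())
plan([.6427,.2099,.045],.1867,.2)
im=camera("wrist"); cv2.imwrite("pics/w13.png",im[:,:,::-1])
E
```

```text
42.725 [0.6429 0.2081 0.2125] psi 10.7 F [-0.4  0.3 -3.9] M [-0.03 -0.02 -0.06] 0.399 q7 -0.01 [-0.19  0.   -0.03]
[[[0.01, 0.0, 0.84], [-0.0, 0.0, -0.0], 0.2], [[0.01, 0.0, 0.84], [-0.0, 0.0, -0.0], 0.2], [[0.01, 0.0, 0.84], [-0.0, 0.0, -0.0], 0.2], [[0.01, 0.0, 0.84], [-0.0, 0.0, -0.0], 0.2], [[0.01, 0.0, 0.84], [-0.0, 0.0, -0.0], 0.2]]
[[[0.01, 0.0, 0.83], [-0.0, 0.0, -0.0], 0.2], [[0.01, 0.0, 0.84], [-0.0, 0.0, -0.0], 0.2], [[0.01, 0.01, 0.83], [-0.0, 0.0, -0.0], 0.2]]
end [0.6428 0.21   0.045 ] psi 0.186 err [-0.0001 -0.0001 -0.    ]
```

```bash
python3 - <<'E'
from h import *
ci=camera_info("top"); print(at(ci,272/1.25,156/1.25,.075), at(ci,390/1.25,172/1.25,.085),at(ci,320/1.25,172/1.25,.02))
E
```

```text
[0.76403926 0.23921518 0.075     ] [ 0.71846454 -0.01683975  0.085     ] [0.74386349 0.14399532 0.02      ]
```

Glue pot clear (nearest x ≈ 0.73). Descend.

Emit:
{"api": "move_arm", "payload": {
  "moves": [
    [[0.02,0,0.84],[0,0,0],0.2],
    [[0.02,0,0.84],[0,0,0],0.2],
    [[0,0,0.84],[0,0,0],0.2],
    [[0,0,0.84],[0,0,0],0.2],
    [[0,0,0.84],[0,0,0],0.2]
  ]
}}

```text
clock: 43.4
position: [0.6427, 0.2092, 0.1063]
ee_rot: [0.638, 0.77, 0.0, 0.0]
ft_force: [0.5, -0.5, -3.4]
grip_width: 0.398
```

Emit:
{"api": "move_arm", "payload": {
  "moves": [
    [[0,0,0.84],[0,0,0],0.2],
    [[0,0,0.8],[0,0,0],0.2],
    [[0,0,0.7],[0,0,0],0.2],
    [[0,0,0.2],[0,0,0],0.2],
    [[0,0,0],[0,0,0],0.2]
  ]
}}

```text
clock: 44.02
position: [0.6427, 0.2094, 0.044]
ee_rot: [0.638, 0.77, 0.0, 0.0]
ft_force: [0.2, -0.6, -4.1]
grip_width: 0.394
```

Emit:
{"api": "move_arm", "payload": {
  "moves": [
    [[0,0,0.1],[0,0,0],0.2],
    [[0,0,0.1],[0,0,0],0.2],
    [[0,0,0.1],[0,0,0],0.2],
    [[0,0,0],[0,0,0],0.2]
  ]
}}

```text
clock: 44.52
position: [0.6429, 0.2096, 0.0368]
ee_rot: [0.638, 0.77, 0.0, 0.0]
ft_force: [-0.1, -0.0, -3.9]
grip_width: 0.397
```

Emit:
{"api": "move_arm", "payload": {
  "moves": [
    [[0,0,0.08],[0,0,0],0.2],
    [[0,0,0.08],[0,0,0],0.2],
    [[0,0,0],[0,0,0],0.2]
  ]
}}

```text
clock: 44.9
position: [0.6445, 0.2099, 0.035]
ee_rot: [0.638, 0.77, 0.002, 0.001]
ft_force: [1.1, 1.1, 11.6]
grip_width: 0.394
```

Emit:
{"api": "move_arm", "payload": {
  "moves": [
    [[0,0,-0.04],[0,0,0],0.5],
    [[0,0,0],[0,0,0],0.6],
    [[0,0,0],[0,0,0],0.6],
    [[0,0,-0.6],[0,0,0],0.6],
    [[0,0,-0.8],[0,0,0],0.6]
  ]
}}

```text
clock: 45.52
position: [0.6426, 0.2093, 0.0697]
ee_rot: [0.638, 0.77, -0.0, -0.0]
ft_force: [0.2, 0.2, 0.9]
grip_width: 0.598
```

Emit:
{"api": "move_arm", "payload": {
  "moves": [
    [[0,0,-0.95],[0,0,0],0.6],
    [[0,0,-0.95],[0,0,0],0.6],
    [[0,0,-0.95],[0,0,0],0.6],
    [[0,0,-0.95],[0,0,0],0.6],
    [[0,0,-0.95],[0,0,0],0.7]
  ]
}}

```text
clock: 46.15
position: [0.6429, 0.2093, 0.19]
ee_rot: [0.638, 0.77, 0.001, 0.0]
ft_force: [0.3, 0.0, 0.1]
grip_width: 0.7
```

Emit:
{"api": "move_arm", "payload": {
  "moves": [
    [[0,0,-0.9],[0,0,0],0.7],
    [[0,0,-0.3],[0,0,0],0.7],
    [[0,0,0],[0,0,0],0.7]
  ]
}}

```text
clock: 46.52
position: [0.6428, 0.2094, 0.2181]
ee_rot: [0.638, 0.77, 0.001, 0.0]
ft_force: [0.1, -0.3, -0.5]
grip_width: 0.697
```

```bash
python3 - <<'E'
exec(open("s.py").read())
ci=camera_info("wrist");im=camera("wrist"); cv2.imwrite("pics/w14.png",im[:,:,::-1])
yaw=.1867;c=np.array([.5798,.198,0]);Z=R.from_euler("z",yaw);b=im.copy()
for sx in (-.064,.064):
    q=c+Z.apply([[sx+i*.018,j*.055,.045] for i,j in((1,1),(1,-1),(-1,-1),(-1,1))])
    cv2.polylines(b,[(proj(ci,q)*16).round().astype(int)],True,(255,0,0),1,shift=4)
t=camera("top");cv2.imwrite("pics/t14.png",t[:,:,::-1])
cv2.imwrite("pics/c14.png",cv2.resize(b[40:360,100:540,::-1],(770,560),interpolation=cv2.INTER_CUBIC))
s=plan([.5998,.0917,.225],np.radians(121.5),.7,wrap=False)
E
```

```text
46.525 [0.6428 0.2094 0.2181] psi 10.7 F [ 0.1 -0.3 -0.5] M [-0.01 -0.03  0.01] 0.697 q7 -0.02 [ 0.05  0.17 -0.03]
[[[-0.36, -0.21, -0.03], [-0.0, -0.0, -9.2], 0.7], [[-0.32, -0.27, -0.03], [-0.0, -0.0, -9.2], 0.7], [[-0.27, -0.31, -0.03], [-0.0, -0.0, -9.2], 0.7], [[-0.22, -0.35, -0.03], [-0.0, -0.0, -9.2], 0.7], [[-0.16, -0.39, -0.03], [-0.0, -0.0, -9.2], 0.7]]
[[[-0.1, -0.41, -0.03], [-0.0, -0.0, -9.3], 0.7], [[-0.03, -0.42, -0.03], [-0.0, -0.0, -9.2], 0.7], [[0.04, -0.41, -0.02], [-0.0, -0.0, -9.3], 0.7], [[0.1, -0.4, -0.03], [-0.0, -0.0, -9.2], 0.7], [[0.17, -0.38, -0.02], [0.0, -0.0, -9.3], 0.7]]
[[[0.22, -0.35, -0.03], [0.0, -0.0, -9.2], 0.7], [[0.28, -0.32, -0.02], [0.0, -0.1, -9.3], 0.7]]
end [0.5999 0.0917 0.2249] psi 2.121 err [-0.0001  0.      0.0001]
```

View pics/c14.png

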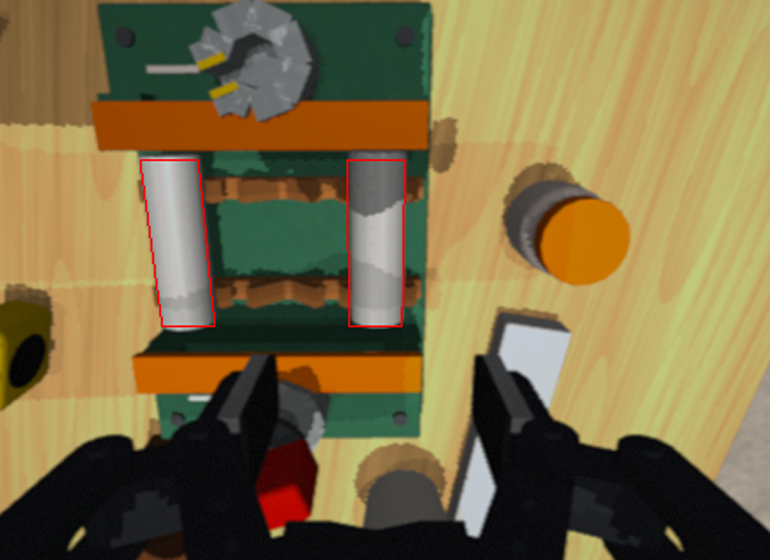

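Emit:
{"api": "move_arm", "payload": {
  "moves": [
    [[-0.36,-0.21,-0.03],[0,0,-9.2],0.7],
    [[-0.32,-0.27,-0.03],[0,0,-9.2],0.7],
    [[-0.27,-0.31,-0.03],[0,0,-9.2],0.7],
    [[-0.22,-0.35,-0.03],[0,0,-9.2],0.7],
    [[-0.16,-0.39,-0.03],[0,0,-9.2],0.7]
  ]
}}

```text
clock: 47.25
position: [0.6243, 0.1601, 0.22]
ee_rot: [0.284, 0.959, -0.001, -0.001]
ft_force: [-0.1, -0.4, -0.0]
grip_width: 0.697
```

Emit:
{"api": "move_arm", "payload": {
  "moves": [
    [[-0.1,-0.41,-0.03],[0,0,-9.3],0.7],
    [[-0.03,-0.42,-0.03],[0,0,-9.2],0.7],
    [[0.04,-0.41,-0.02],[0,0,-9.3],0.7],
    [[0.1,-0.4,-0.03],[0,0,-9.2],0.7],
    [[0.17,-0.38,-0.02],[0,0,-9.3],0.7]
  ]
}}

```text
clock: 47.88
position: [0.6065, 0.1111, 0.2233]
ee_rot: [-0.116, 0.993, -0.0, -0.001]
ft_force: [0.7, -0.8, -0.3]
grip_width: 0.704
```

Emit:
{"api": "move_arm", "payload": {
  "moves": [
    [[0.22,-0.35,-0.03],[0,0,-9.2],0.7],
    [[0.28,-0.32,-0.02],[0,0,-9.3],0.7],
    [[0,0,0],[0,0,0],0.7],
    [[0,0,0],[0,0,0],0.7]
  ]
}}

```text
clock: 48.38
position: [0.6002, 0.0922, 0.2251]
ee_rot: [-0.27, 0.963, 0.0, -0.0]
ft_force: [-0.7, 0.2, 0.2]
grip_width: 0.7
```

```bash
python3 - <<'E'
exec(open("s.py").read())
plan([.5998,.0917,.136],np.radians(121.5),.7,n=5)
E
```

```text
48.375 [0.6002 0.0922 0.2251] psi 121.3 F [-0.7  0.2  0.2] M [-0.04 -0.02  0.02] 0.7 q7 1.96 [0.08 0.02 0.09]
[[[0.0, -0.0, 0.71], [0.0, -0.0, -0.0], 0.7], [[0.01, -0.0, 0.71], [0.0, -0.0, -0.0], 0.7], [[0.0, -0.0, 0.71], [0.0, -0.0, -0.1], 0.7], [[0.01, -0.01, 0.72], [0.0, -0.0, -0.0], 0.7], [[0.0, -0.0, 0.71], [0.0, -0.0, -0.1], 0.7]]
end [0.5998 0.0918 0.1361] psi 2.121 err [-0.     -0.0001 -0.0001]
```

Emit:
{"api": "move_arm", "payload": {
  "moves": [
    [[0,0,0.71],[0,0,0],0.7],
    [[0.01,0,0.71],[0,0,0],0.7],
    [[0,0,0.71],[0,0,-0.1],0.7],
    [[0.01,0,0.71],[0,0,0],0.7],
    [[0,0,0.71],[0,0,-0.1],0.7]
  ]
}}

```text
clock: 49.0
position: [0.5997, 0.0914, 0.1354]
ee_rot: [-0.273, 0.962, 0.0, -0.0]
ft_force: [0.1, 1.0, -0.2]
grip_width: 0.699
```

Emit:
{"api": "move_arm", "payload": {
  "moves": [
    [[0,0,0],[0,0,0],0.2],
    [[0,0,0],[0,0,0],0],
    [[0,0,0],[0,0,0],0],
    [[0,0,0],[0,0,0],0]
  ],
  "squeeze": 60
}}

```text
clock: 49.5
position: [0.6004, 0.0916, 0.1376]
ee_rot: [-0.273, 0.962, 0.0, 0.001]
ft_force: [-0.2, 1.0, 1.6]
grip_width: 0.25
```

```bash
python3 s.py
```

```text
49.5 [0.6004 0.0916 0.1376] psi 121.7 F [-0.2  1.   1.6] M [-0.05 -0.06  0.  ] 0.25 q7 1.98 [0.01 0.04 0.  ]
```

Emit:
{"api": "move_arm", "payload": {
  "moves": [
    [[0,0,0.04],[0,0,0],0],
    [[0,0,0.04],[0,0,0],0],
    [[0,0,0],[0,0,8],0],
    [[0,0,0],[0,0,8],0],
    [[0,0,0],[0,0,8],0]
  ]
}}

```text
clock: 50.12
position: [0.6012, 0.0913, 0.1374]
ee_rot: [-0.065, 0.998, 0.0, 0.002]
ft_force: [-2.6, -1.7, 15.1]
grip_width: 0.248
```

```bash
python3 s.py
```

```text
50.125 [0.6012 0.0913 0.1374] psi 97.4 F [-2.6 -1.7 15.1] M [-0.35  0.79  0.2 ] 0.248 q7 1.58 [-0.24 -1.22  2.05]
```

Emit:
{"api": "move_arm", "payload": {
  "moves": [
    [[0,0,-0.03],[0,0,8],0],
    [[0,0,0],[0,0,8],0],
    [[0,0,0],[0,0,8],0],
    [[0,0,0],[0,0,8],0],
    [[0,0,0],[0,0,8],0]
  ]
}}

```text
clock: 50.75
position: [0.6004, 0.0905, 0.1374]
ee_rot: [0.28, 0.96, 0.0, 0.001]
ft_force: [-4.5, -2.3, 13.5]
grip_width: 0.246
```

Emit:
{"api": "move_arm", "payload": {
  "moves": [
    [[0,0,0],[0,0,5],0],
    [[0,0,0],[0,0,4],0],
    [[0,0,0],[0,0,3],0],
    [[0,0,0],[0,0,0],0]
  ]
}}

```text
clock: 51.25
position: [0.6003, 0.091, 0.1374]
ee_rot: [0.377, 0.926, 0.0, 0.001]
ft_force: [-5.2, -2.5, 14.2]
grip_width: 0.246
```

```bash
python3 s.py
```

```text
51.25 [0.6003 0.091  0.1374] psi 45.7 F [-5.2 -2.5 14.2] M [-0.65  1.39  0.16] 0.246 q7 0.73 [-0.79 -2.01 -0.58]
```

Emit:
{"api": "move_arm", "payload": {
  "moves": [
    [[0,0,-0.01],[0,0,3],0],
    [[0,0,0],[0,0,3],0],
    [[0,0,0],[0,0,0],0]
  ]
}}

```text
clock: 51.62
position: [0.6003, 0.091, 0.1374]
ee_rot: [0.425, 0.905, 0.0, 0.0]
ft_force: [-4.6, -1.6, 12.2]
grip_width: 0.246
```

```bash
python3 s.py
```

```text
51.625 [0.6003 0.091  0.1374] psi 39.7 F [-4.6 -1.6 12.2] M [-0.56  1.25  0.26] 0.246 q7 0.63 [-0.7  -1.79 -0.66]
```

Emit:
{"api": "move_arm", "payload": {
  "moves": [
    [[0,0,-0.01],[0,0,3],0],
    [[0,0,0],[0,0,3],0],
    [[0,0,0],[0,0,0],0]
  ]
}}

```text
clock: 52.0
position: [0.6002, 0.0904, 0.1374]
ee_rot: [0.472, 0.882, -0.0, 0.001]
ft_force: [-4.8, -4.0, 11.1]
grip_width: 0.246
```

```bash
python3 s.py
```

```text
52.0 [0.6002 0.0904 0.1374] psi 33.7 F [-4.8 -4.  11.1] M [-1.06  1.08  0.9 ] 0.246 q7 0.53 [-1.67 -1.63 -1.29]
```

Emit:
{"api": "move_arm", "payload": {
  "moves": [
    [[0,0,0],[0,0,-6],0],
    [[0,0,0],[0,0,-6],0],
    [[0,0,-0.3],[0,0,0],0],
    [[0,0,-0.8],[0,0,0],0],
    [[0,0,-0.8],[0,0,0],0]
  ]
}}

```text
clock: 52.62
position: [0.5995, 0.0916, 0.1839]
ee_rot: [0.378, 0.926, -0.0, -0.0]
ft_force: [-0.2, 0.3, -1.5]
grip_width: 0.246
```

Emit:
{"api": "move_arm", "payload": {
  "moves": [
    [[0,0,-0.4],[0,0,0],0],
    [[0,0,0],[0,0,0],0]
  ]
}}

```text
clock: 52.88
position: [0.6, 0.0916, 0.1938]
ee_rot: [0.377, 0.926, 0.0, 0.0]
ft_force: [0.4, 0.7, -2.1]
grip_width: 0.243
```

```bash
python3 - <<'E'
exec(open("s.py").read())
s=plan([.5597,.3043,.192],np.radians(121),0,wrap=False,n=10)
E
```

```text
52.875 [0.6    0.0916 0.1938] psi 45.7 F [ 0.4  0.7 -2.1] M [ 0.02 -0.02  0.01] 0.243 q7 0.71 [ 0.06  0.22 -0.07]
[[[0.71, 0.5, 0.01], [0.0, 0.0, -7.5], 0], [[0.64, 0.58, 0.01], [0.0, 0.0, -7.5], 0], [[0.56, 0.66, 0.01], [0.0, 0.0, -7.5], 0], [[0.47, 0.73, 0.01], [0.0, 0.0, -7.5], 0], [[0.37, 0.78, 0.01], [0.0, 0.0, -7.6], 0]]
[[[0.26, 0.83, 0.01], [0.0, 0.0, -7.5], 0], [[0.15, 0.85, 0.0], [0.0, 0.0, -7.6], 0], [[0.03, 0.87, 0.01], [0.0, 0.0, -7.5], 0], [[-0.08, 0.86, 0.0], [0.0, 0.0, -7.6], 0], [[-0.19, 0.84, 0.01], [0.0, 0.0, -7.5], 0]]
end [0.5596 0.3042 0.1919] psi 2.111 err [0.0001 0.0001 0.0001]
```

Emit:
{"api": "move_arm", "payload": {
  "moves": [
    [[0.71,0.5,0],[0,0,-7.5],0],
    [[0.64,0.58,0],[0,0,-7.5],0],
    [[0.56,0.66,0],[0,0,-7.5],0],
    [[0.47,0.73,0],[0,0,-7.5],0],
    [[0.37,0.78,0],[0,0,-7.6],0]
  ]
}}

```text
clock: 53.5
position: [0.5786, 0.1983, 0.1923]
ee_rot: [0.056, 0.998, -0.0, -0.001]
ft_force: [-0.5, 0.6, -2.9]
grip_width: 0.244
```

Emit:
{"api": "move_arm", "payload": {
  "moves": [
    [[0.26,0.83,0],[0,0,-7.5],0],
    [[0.15,0.85,0],[0,0,-7.6],0],
    [[0.03,0.87,0],[0,0,-7.5],0],
    [[-0.08,0.86,0],[0,0,-7.6],0],
    [[-0.19,0.84,0],[0,0,-7.5],0]
  ]
}}

```text
clock: 54.12
position: [0.5586, 0.3046, 0.1922]
ee_rot: [-0.269, 0.963, -0.0, -0.001]
ft_force: [0.4, -0.1, -2.9]
grip_width: 0.245
```

Emit:
{"api": "move_arm", "payload": {
  "moves": [
    [[0,0,0],[0,0,0],0],
    [[0,0,0],[0,0,0],0],
    [[0,0,0],[0,0,0],0]
  ]
}}

```text
clock: 54.5
position: [0.5597, 0.3028, 0.1934]
ee_rot: [-0.266, 0.964, -0.0, -0.0]
ft_force: [0.3, -0.3, -3.0]
grip_width: 0.245
```

```bash
python3 - <<'E'
exec(open("s.py").read())
s=plan([.5597,.3043,.162],np.radians(121),0,n=4)
im=camera("wrist"); cv2.imwrite("pics/w15.png",im[:,:,::-1])
E
```

```text
54.5 [0.5597 0.3028 0.1934] psi 120.8 F [ 0.3 -0.3 -3. ] M [-0.   -0.04  0.  ] 0.245 q7 1.61 [ 0.    0.   -0.03]
[[[-0.01, 0.01, 0.31], [-0.0, -0.0, -0.0], 0], [[-0.01, 0.01, 0.31], [-0.0, -0.0, -0.1], 0], [[-0.01, 0.02, 0.32], [-0.0, -0.0, -0.0], 0], [[-0.0, 0.01, 0.31], [-0.0, -0.0, -0.1], 0]]
end [0.5597 0.3043 0.1621] psi 2.113 err [-0.      0.     -0.0001]
```

Emit:
{"api": "move_arm", "payload": {
  "moves": [
    [[-0.01,0.01,0.31],[0,0,0],0],
    [[-0.01,0.01,0.31],[0,0,0],0],
    [[0,0.01,0.31],[0,0,0],0],
    [[0,0,0.31],[0,0,0],0],
    [[0,0,0],[0,0,0],0]
  ]
}}

```text
clock: 55.18
position: [0.5594, 0.3046, 0.1617]
ee_rot: [-0.267, 0.964, -0.0, -0.0]
ft_force: [0.8, -0.6, -2.2]
grip_width: 0.245
```

Emit:
{"api": "move_arm", "payload": {
  "moves": [
    [[0,0,0.1],[0,0,0],0],
    [[0,0,0.1],[0,0,0],0],
    [[0,0,0.1],[0,0,0],0],
    [[0,0,0],[0,0,0],0]
  ]
}}

```text
clock: 55.68
position: [0.5596, 0.3046, 0.1549]
ee_rot: [-0.267, 0.964, -0.0, 0.0]
ft_force: [1.2, -0.7, -2.9]
grip_width: 0.243
```

Emit:
{"api": "move_arm", "payload": {
  "moves": [
    [[0,0,0.15],[0,0,0],0],
    [[0,0,0.15],[0,0,0],0],
    [[0,0,0.15],[0,0,0],0],
    [[0,0,0.15],[0,0,0],0],
    [[0,0,0],[0,0,0],0]
  ]
}}

```text
clock: 56.3
position: [0.5594, 0.3046, 0.1394]
ee_rot: [-0.267, 0.964, -0.0, -0.0]
ft_force: [2.7, -2.9, -5.1]
grip_width: 0.246
```

Emit:
{"api": "move_arm", "payload": {
  "moves": [
    [[0,0,0.06],[0,0,0],0],
    [[0,0,0.06],[0,0,0],0],
    [[0,0,0.04],[0,0,0],0],
    [[0,0,0],[0,0,0],0]
  ]
}}

```text
clock: 56.8
position: [0.5599, 0.3049, 0.1375]
ee_rot: [-0.267, 0.964, 0.0, 0.001]
ft_force: [-0.2, -5.2, 7.9]
grip_width: 0.25
```

Home. Turn clockwise to the stop (121° → ~34°).

Emit:
{"api": "move_arm", "payload": {
  "moves": [
    [[0,0,0],[0,0,8],0],
    [[0,0,0],[0,0,8],0],
    [[0,0,0],[0,0,8],0],
    [[0,0,0],[0,0,8],0],
    [[0,0,0],[0,0,8],0]
  ]
}}

```text
clock: 57.42
position: [0.5602, 0.3047, 0.1375]
ee_rot: [0.081, 0.997, 0.0, 0.001]
ft_force: [0.8, -6.6, 8.2]
grip_width: 0.25
```

Emit:
{"api": "move_arm", "payload": {
  "moves": [
    [[0,0,0],[0,0,8],0],
    [[0,0,0],[0,0,8],0],
    [[0,0,0],[0,0,8],0],
    [[0,0,0],[0,0,6],0],
    [[0,0,0],[0,0,6],0]
  ]
}}

```text
clock: 58.05
position: [0.5594, 0.304, 0.1374]
ee_rot: [0.384, 0.923, -0.0, -0.0]
ft_force: [-3.8, -8.5, 13.4]
grip_width: 0.244
```

Emit:
{"api": "move_arm", "payload": {
  "moves": [
    [[0,0,0],[0,0,4],0],
    [[0,0,0],[0,0,4],0],
    [[0,0,0],[0,0,0],0]
  ]
}}

```text
clock: 58.42
position: [0.5593, 0.3039, 0.1374]
ee_rot: [0.447, 0.895, -0.001, -0.0]
ft_force: [-4.8, -10.0, 13.2]
grip_width: 0.248
```

```bash
python3 s.py
```

```text
58.425 [0.5593 0.3039 0.1374] psi 37.0 F [ -4.8 -10.   13.2] M [-2.85  1.16  0.58] 0.248 q7 0.24 [-3.01 -3.11 -1.13]
```

Emit:
{"api": "move_arm", "payload": {
  "moves": [
    [[0,0,-0.02],[0,0,3],0],
    [[0,0,0],[0,0,1],0],
    [[0,0,0],[0,0,0],0],
    [[0,0,0],[0,0,0],0]
  ]
}}

```text
clock: 58.92
position: [0.5591, 0.304, 0.1375]
ee_rot: [0.477, 0.879, -0.001, -0.0]
ft_force: [-3.4, -9.7, 10.7]
grip_width: 0.245
```

```bash
python3 s.py
```

```text
58.925 [0.5591 0.304  0.1375] psi 33.1 F [-3.4 -9.7 10.7] M [-2.5   0.88  1.05] 0.245 q7 0.18 [-3.06 -2.63 -1.11]
```

Emit:
{"api": "move_arm", "payload": {
  "moves": [
    [[0,0,0],[0,0,-6],0],
    [[0,0,0],[0,0,-6],0],
    [[0,0,-0.3],[0,0,0],0],
    [[0,0,-0.8],[0,0,0],0],
    [[0,0,-0.8],[0,0,0],0]
  ]
}}

```text
clock: 59.55
position: [0.5589, 0.3058, 0.1858]
ee_rot: [0.383, 0.924, 0.0, -0.0]
ft_force: [-0.3, 0.1, -1.9]
grip_width: 0.246
```

Emit:
{"api": "move_arm", "payload": {
  "moves": [
    [[0,0,-0.6],[0,0,0],0],
    [[0,0,0],[0,0,0],0]
  ]
}}

```text
clock: 59.8
position: [0.5599, 0.3055, 0.2009]
ee_rot: [0.383, 0.924, 0.001, 0.001]
ft_force: [0.8, -0.7, -2.5]
grip_width: 0.243
```

```bash
python3 - <<'E'
exec(open("s.py").read())
ci=camera_info("top")
im=camera("top");cv2.imwrite("pics/t16.png",im[:,:,::-1])
t=cv2.imread("pics/t14.png")
f=lambda x,y,z:at(ci,(x+.5)/4.7-.5+172,(y+.5)/4.7-.5+145,z)
print("hole",f(683,304,.07))
s=plan([.529,-.0258,.195],np.pi/2,0,wrap=False)
s=plan([.529,-.0258,.1],np.pi/2,0,start=s,n=5)
E
```

```text
59.8 [0.5599 0.3055 0.2009] psi 45.0 F [ 0.8 -0.7 -2.5] M [ 0.05 -0.03 -0.  ] 0.243 q7 0.35 [ 0.04  0.34 -0.06]
hole [ 0.52788181 -0.02617917  0.07      ]
[[[-0.71, -0.85, 0.01], [0.0, 0.0, -3.7], 0], [[-0.65, -0.9, 0.01], [0.0, 0.0, -3.8], 0], [[-0.59, -0.94, 0.02], [0.0, 0.0, -3.7], 0], [[-0.53, -0.97, 0.01], [0.0, 0.0, -3.8], 0], [[-0.46, -1.0, 0.02], [0.0, 0.0, -3.7], 0]]
[[[-0.4, -1.0, 0.01], [0.0, 0.0, -3.8], 0], [[-0.33, -1.0, 0.02], [0.0, 0.0, -3.7], 0], [[-0.26, -1.0, 0.01], [0.0, 0.0, -3.8], 0], [[-0.18, -1.0, 0.02], [0.0, 0.0, -3.7], 0], [[-0.11, -1.0, 0.01], [0.0, 0.0, -3.8], 0]]
[[[-0.02, -1.0, 0.02], [0.0, 0.0, -3.7], 0], [[0.08, -1.0, 0.01], [0.0, 0.0, -3.8], 0]]
end [ 0.53   -0.0114  0.1951] psi 1.571 err [-0.001  -0.0144 -0.0001]
[[[0.01, -0.12, 0.76], [0.0, 0.0, 0.0], 0], [[0.01, -0.11, 0.76], [0.0, 0.0, 0.0], 0], [[0.01, -0.12, 0.76], [0.0, 0.0, 0.0], 0], [[0.01, -0.11, 0.76], [0.0, 0.0, 0.0], 0], [[0.0, -0.12, 0.76], [0.0, 0.0, 0.0], 0]]
end [ 0.529  -0.0258  0.1   ] psi 1.571 err [-0.  0. -0.]
```

Emit:
{"api": "move_arm", "payload": {
  "moves": [
    [[-0.71,-0.85,0],[0,0,-3.7],0],
    [[-0.65,-0.9,0],[0,0,-3.8],0],
    [[-0.59,-0.94,0],[0,0,-3.7],0],
    [[-0.53,-0.97,0],[0,0,-3.8],0],
    [[-0.46,-1.0,0],[0,0,-3.7],0]
  ]
}}

```text
clock: 60.48
position: [0.546, 0.1662, 0.1982]
ee_rot: [0.226, 0.974, -0.0, -0.001]
ft_force: [1.1, 0.0, -2.7]
grip_width: 0.247
```

Emit:
{"api": "move_arm", "payload": {
  "moves": [
    [[-0.4,-1.0,0],[0,0,-3.8],0],
    [[-0.33,-1.0,0],[0,0,-3.7],0],
    [[-0.26,-1.0,0],[0,0,-3.8],0],
    [[-0.18,-1.0,0],[0,0,-3.7],0],
    [[-0.11,-1.0,0],[0,0,-3.8],0]
  ]
}}

```text
clock: 61.1
position: [0.5357, 0.0371, 0.1983]
ee_rot: [0.064, 0.998, -0.0, -0.001]
ft_force: [-0.5, 0.2, -2.1]
grip_width: 0.244
```

Emit:
{"api": "move_arm", "payload": {
  "moves": [
    [[-0.02,-1.0,0],[0,0,-3.7],0],
    [[0.08,-1.0,0],[0,0,-3.8],0],
    [[0.04,-0.58,0],[0,0,0],0],
    [[0,0,0],[0,0,0],0],
    [[0,0,0],[0,0,0],0]
  ]
}}

```text
clock: 61.72
position: [0.529, -0.025, 0.1988]
ee_rot: [-0.0, 1.0, 0.0, -0.0]
ft_force: [-0.2, 0.0, -3.6]
grip_width: 0.248
```

```bash
python3 - <<'E'
exec(open("s.py").read())
plan([.5285,-.026,.102],np.pi/2,0,n=5)
E
```

```text
61.725 [ 0.529  -0.025   0.1988] psi 90.0 F [-0.2  0.  -3.6] M [ 0.06 -0.02  0.02] 0.248 q7 1.61 [ 0.11  0.01 -0.01]
[[[0.0, -0.01, 0.77], [0.0, -0.0, 0.0], 0], [[0.01, -0.01, 0.78], [0.0, -0.0, 0.0], 0], [[0.0, -0.01, 0.77], [0.0, -0.0, 0.0], 0], [[0.01, -0.01, 0.78], [0.0, -0.0, 0.0], 0], [[0.0, -0.0, 0.77], [0.0, -0.0, 0.0], 0]]
end [ 0.5285 -0.0259  0.102 ] psi 1.571 err [-0.     -0.0001 -0.    ]
```

Emit:
{"api": "move_arm", "payload": {
  "moves": [
    [[0,-0.01,0.77],[0,0,0],0],
    [[0.01,-0.01,0.78],[0,0,0],0],
    [[0,-0.01,0.77],[0,0,0],0],
    [[0.01,-0.01,0.75],[0,0,0],0],
    [[0,0,0.7],[0,0,0],0]
  ]
}}

```text
clock: 62.35
position: [0.5286, -0.026, 0.1039]
ee_rot: [-0.001, 1.0, 0.0, -0.0]
ft_force: [0.1, 0.1, -2.1]
grip_width: 0.248
```

Emit:
{"api": "move_arm", "payload": {
  "moves": [
    [[0,0,0.12],[0,0,0],0],
    [[0,0,0.08],[0,0,0],0],
    [[0,0,0.06],[0,0,0],0],
    [[0,0,0],[0,0,0],0]
  ]
}}

```text
clock: 62.85
position: [0.5287, -0.0271, 0.0986]
ee_rot: [-0.0, 1.0, 0.0, 0.0]
ft_force: [0.0, 0.2, -2.2]
grip_width: 0.244
```

Emit:
{"api": "move_arm", "payload": {
  "moves": [
    [[0,0,0.08],[0,0,0],0],
    [[0,0,0.06],[0,0,0],0],
    [[0,0,0.04],[0,0,0],0],
    [[0,0,0],[0,0,0],0]
  ]
}}

```text
clock: 63.35
position: [0.5288, -0.0272, 0.0955]
ee_rot: [0.0, 1.0, 0.001, 0.0]
ft_force: [-8.4, -0.2, 18.8]
grip_width: 0.247
```

Emit:
{"api": "move_arm", "payload": {
  "moves": [
    [[0,0,-0.05],[0,0,0],0],
    [[0,0,0],[0,0,0],0.5],
    [[0,0,0],[0,0,0],0.7],
    [[0,0,0],[0,0,0],0.7],
    [[0,0,-0.5],[0,0,0],0.7]
  ]
}}

```text
clock: 63.98
position: [0.5279, -0.0272, 0.1073]
ee_rot: [-0.0, 1.0, -0.0, -0.001]
ft_force: [0.4, 0.1, -0.5]
grip_width: 0.706
```

Emit:
{"api": "move_arm", "payload": {
  "moves": [
    [[0,0,-0.9],[0,0,0],0.7],
    [[0,0,-0.9],[0,0,0],0.7],
    [[0,0,-0.9],[0,0,0],0.7],
    [[0,0,-0.9],[0,0,0],0.7],
    [[0.3,0,-0.9],[0,0,0],0.7]
  ]
}}

```text
clock: 64.6
position: [0.5212, -0.0273, 0.2216]
ee_rot: [0.0, 1.0, -0.0, 0.0]
ft_force: [-0.8, 0.3, 0.2]
grip_width: 0.699
```

Emit:
{"api": "move_arm", "payload": {
  "moves": [
    [[0.9,-0.9,-0.5],[0,0,0],0.7],
    [[0.9,-0.9,-0.5],[0,0,0],0.7],
    [[0.9,-0.9,-0.3],[0,0,0],0.7],
    [[0.5,-0.9,0],[0,0,0],0.7],
    [[0,0,0],[0,0,0],0.7]
  ]
}}

```text
clock: 65.22
position: [0.4404, -0.1191, 0.2529]
ee_rot: [0.001, 1.0, 0.0, 0.0]
ft_force: [0.7, 0.6, 0.7]
grip_width: 0.7
```

```bash
python3 - <<'E'
exec(open("s.py").read())
im=camera("top");cv2.imwrite("pics/t17.png",im[:,:,::-1]);crop(im,172,120,362,250,4.2,"pics/c17.png")
E
```

```text
65.225 [ 0.4404 -0.1191  0.2529] psi 89.8 F [0.7 0.6 0.7] M [ 0.05 -0.06  0.02] 0.7 q7 1.68 [0.39 0.16 0.32]
```

View pics/c17.png

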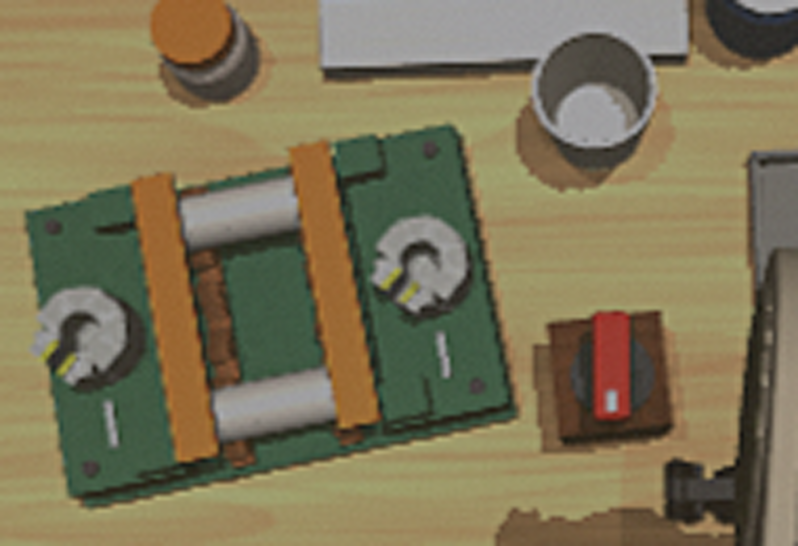

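```bash
python3 -c "
from workcell import *
print(hand_in(), get_obs()['clock'])"
```

```text
the job is handed in; nothing more can be done
the job is handed in; nothing more can be done
```

The job is done and handed in at about 65 s of the 210 s. `hand_in` gave no verdict, so what follows is what I measured or saw myself.

- **Opening:** I set the key in the right and then the left spindle. It dropped fully home in both on the first try. I turned each counter-clockwise to its stop, with the torque rising to 0.8 N m on the right and 1.1 N m on the left.
- **Bars:** There were two aluminium bars in the tray. I laid one in the seat 1 notches and one in the seat 3 notches. The wrist picture showed both lined up with their notches and both keepers open. The pink and purple cylinders were left alone.
- **Closing:** With the key fully home each time, I turned the right and then the left spindle clockwise to the stop, at 0.9 and 1.05 N m.
- **Key:** I stood it back in its wooden rest. The collar met the block at the expected height, and I then backed the gripper away.

The last top picture shows both keepers over the bar ends, within about a pixel of where they were at the start. The key stands upright in its rest, and the gripper is clear of everything. The glue pot, straightedge and cup looked undisturbed. The final crop did not cover the tin fully, nor the tape measure, screwdriver and hammer. No check failed or disagreed.

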